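Fit the camera tube to its mark in the inclined sleeve

TASK

Get the inspection head ready for its camera: take the red dust cap off the inclined sleeve and set it down gently in the blue tray, beside the jar. Then take the black camera tube from the rack and slide it down the sleeve until the sleeve's mouth lies within the yellow band around the tube, and let go of it there. Leave the other tubes, the jar and everything else on the bench where they are.

Things in the scene. Friction and masses are not known exactly. Their poses are not given: they have to be found in the camera images.
- sleeve: Inclined aluminium sleeve of the inspection head, dark end ring; outside diameter 52, bore 33, 90 deep, closed below. Origin: centre of its mouth, 160 above the bench. z is the bore axis, out of the mouth, leaning 30 degrees from vertical roughly towards the robot; y is level. Fixed in an episode. No stop at the marked depth; the sleeve grips the tube (see sleeve_pads).
- sleeve_pads (a point): Point on the bore axis 36 below the mouth, between two opposed sprung pads (30 to 42 below the mouth) that grip a tube. A tube meets them when its tip is some 40 below the mouth; from there pushing or drawing it takes roughly 5 to 10 N; it stays where it is left.
- stand: The inspection head that carries the sleeve: cream body on a black base plate of 170 (its x) x 130 (its y), rear of the body 120 high, black focus knobs on both sides. Origin: centre of its underside, on the bench; z up. The sleeve's mouth lies at x = -50, y = 0, z = 160. Fixed in an episode.
- cap_knob (a point): Red dust cap on the sleeve: centre of its knob (diameter 28, 30 long; its ends 15 either side of this point). Below the knob a disc of diameter 56, 8 thick, its underside 23 below this point, resting on the sleeve's end; below that a plug, diameter 30, 12 long, loose in the bore: it lifts off along the bore axis. z from plug to knob. About 60 g.
- tray: Blue open tray, 220 (its x) x 130 (its y) x 30 high, walls and floor 4 thick. Origin: centre of its underside, on the bench; z up. Fixed in an episode.
- jar_center (a point): Amber jar, diameter 40, 60 high, that stands in the tray, somewhere along the tray's length near its middle line; the point is at its centre. To be left alone.
- tube_center (a point): Black camera tube with a yellow band, upright in one of the rack's three sockets; 150 long; the point is on its axis, 75 from either end. Lower 105: barrel of diameter 32, its last 9 tapering to 25 at the tip; upper 45: round head of diameter 42, best gripped (head centre 52.5 above this point). z along the tube from tip to head. About 200 g.
- tube_mark (a point): Centre of the yellow band on the black tube, on its axis, 55 from its tip and 20 below tube_center. The band is 10 wide. Axes as tube_center.
- tube_tip (a point): Lower (tapered) end of the black tube, on its axis. Axes as tube_center.
- rack: Grey block 230 (its x) x 80 (its y) x 35 high with three sockets of diameter 35, 25 deep, at x = -70, 0, 70 mm; each holds one tube upright, the foot 10 above the bench, the top 160. Origin: centre of its underside, on the bench; z up. Fixed in an episode.
- spare_a_center (a point): Aluminium-coloured tube with a blue band, same shape as the black one, in another socket; the point is half-way along it. To be left alone.
- spare_b_center (a point): White tube with a green band, same shape, in the remaining socket; the point is half-way along it. To be left alone.
- bottle_center (a point): White bottle, diameter 56, 170 high, standing on the bench between the robot and the inspection head; the point is at its centre. To be left alone.
- brush: Wide brush with a wooden handle, 160 long, lying flat on the bench along its x, between the robot and the inspection head; origin at the middle of its underside. To be left alone.
- mouse: Black computer mouse 100 x 60 x 25 high, behind and left of the inspection head; origin at its underside. To be left alone.
- samples: Grey sample box 90 x 110 x 30 high, behind and right of the inspection head; origin at its underside. To be left alone.
- cap: The red dust cap as above; origin on its axis at the underside of the disc, 23 below cap_knob.
- tube: The black tube as above; origin at its tip.

How it is judged:
By the outcome, as a careful person would: the job done as asked, in the order asked, and still so for the second after the job is handed in, with the robot touching nothing.
It also fails if it takes over 61 s, if anything falls off the work surface, if the arm or the gripper's body presses on something with over 40 N, if the wrist force passes 120 N, or if a joint passes its speed limit or range.

ROBOT

A 7-joint arm with a two-finger parallel gripper is mounted at the origin on the work surface. World frame = base frame: x ahead of the robot, y to its left, z up, the work surface at z = 0. Lengths are in mm, angles in rad, forces in N, time in s.
With the tool pointing down it reaches from about 425 to 875 mm from the base axis. Payload 4.7 kg.
Tool frame: the origin (TCP) lies midway between the tips of the shut fingers; the grasp point (between the pads) lies 19 mm behind it; x points along the fingers, z is the direction in which the jaws open and shut, and the axes are right-handed (so a half turn about x gives the same grasp; the last joint's range is limited). The gripper opens to 87 mm and grips with 3 to 60 N. Pads are 19 mm wide; open, the fingers measure 117 mm over their backs; the gripper's body (75 mm by 190 mm) begins 51 mm behind the grasp point.
Start: joints at [1.276, 0.321, -0.07, 1.45, 0.023, 1.371, -0.057], TCP at [197.525, -619.281, 222.587] pointing down, gripper open.
Joint ranges: [-2.86, 2.86], [-0.3, 2.09], [-1.38, 1.24], [0.06, 2.45], [-1.56, 4.7], [0.09, 2.05], [-2.69, 2.69]. Speed limits (rad/s): [2.57, 2.57, 3.14, 3.14, 3.14, 3.14, 3.14].

INTERFACE

Orientations are given as a 3x3 rotation matrix whose columns are the frame's x, y, z axes.
In Python, from cell import manip, eyes, job_done gives the robot as it stands.
- The arm moves only by the tool jog_arm, never from a script. Its argument "increments" is one flat list of numbers, 7 for each row, row after row: the shift along the world's x, y, z in cm, then the turn, a rotation vector about the world's x, y, z in degrees, then the finger opening in cm, from 0 to 8.7. In form: [dx, dy, dz, wx, wy, wz, grip, dx, dy, dz, wx, wy, wz, grip, ...]. A call has 1 to 20 rows; each row is the pose to reach, as a shift and turn from the pose commanded when the call began; what a row does not reach only later rows make up. A row lasts 1/10 s, in which the tool goes at most 50 mm and 8.59 degrees, less where a joint would pass 70% of its speed; a pose out of reach is approached as far as the arm can. A call with a gripper value outside its range is refused whole. The fingers move at their own pace and stop on an object; the grip force is fixed at half the most. Time passes only in rows, so rows that repeat a pose let the fingers close. It gives the time, the measured TCP pose, the force and the opening at its end, in the units of the state.
- manip.observe(): the state, without advancing time (a new reading comes with each control period).
- eyes.read_camera(name): name is "scene" or "top" or "wrist"; returns a dict with "img" (480x640x3 uint8, blue, green, red), "intrinsics" (3x3 intrinsics, pixels), "R" (3x3) and "t" (3): a world point X has camera coordinates R X + t. Camera axes: x right, y down, z forward; pixel columns grow to the right and rows downward; lengths in mm; the calibration is good to about 2 mm. The wrist camera is an equidistant fisheye: a pixel r from the principal point sees the ray r / f radians off the axis. A picture is of the moment at which its call begins. There is no depth.
- job_done(): hands the job in, once; it reports no verdict.
The state is a dict: "t": time; "joints": joint angles; "joint_velocities": joint speeds; "joint_torque": joint torques, N m; "eef_pos": TCP position; "tcp_rot": TCP orientation; "force": force on the tool from outside, world axes, zero at the start; "ft_torque": the same for the moment, N m; "grip_width": finger opening in mm.
Only numpy, scipy, OpenCV 4.12 (cv2) and the standard library are available. Lean on these libraries where they do the work, as an engineer would, in place of code of your own. Each camera call takes 0.05 s, during which the arm holds its last target.

## Working session

There is one attempt and no reset: what is moved stays moved. The work goes in short steps, Python scripts to look and compute and a tool call to move; the robot and the scene stay as the last step left them, time stands still between calls to the robot, and variables do not carry over. Pictures are saved under pics/ and viewed, and the job is handed in when it is done.

Besides the shell and the picture viewer there is one more tool, called after ">>>" as name(argument=value, ...), one argument or row to a line, values as JSON. jog_arm: Moves the arm, as the interface text tells. Its arguments: {"type":"object","properties":{"increments":{"type":"array"}},"required":["increments"]}

```bash
ls -la; mkdir -p pics; python3 - <<'E'
from cell import manip, eyes
import cv2, numpy as np
for n in ["scene","top","wrist"]:
    c=eyes.read_camera(n); cv2.imwrite(f"pics/{n}0.png",c["img"]); print(n,np.round(c["intrinsics"],1).tolist(),np.round(c["R"],4).tolist(),np.round(c["t"],1).tolist())
s=manip.observe(); print({k:np.round(v,3).tolist() for k,v in s.items()})
E
```

```text
total 12
drwxr-xr-x  3 agent agent 4096 Dec  6 23:38 .
drwxr-xr-x 23 root  root  4096 Dec  6 23:38 ..
drwxr-xr-x  2 agent agent 4096 Dec  6 23:38 pics
scene [[502.4, 0.0, 324.9], [0.0, 502.4, 236.0], [0.0, 0.0, 1.0]] [[0.0891, 0.996, 0.0021], [0.8708, -0.0769, -0.4856], [-0.4835, 0.0451, -0.8742]] [-43.1, -435.1, 1383.9]
top [[529.7, 0.0, 313.5], [0.0, 529.7, 235.0], [0.0, 0.0, 1.0]] [[-0.0102, -0.9999, 0.0128], [-0.9964, 0.009, -0.0843], [0.0841, -0.0136, -0.9964]] [6.0, 576.0, 1292.8]
wrist [[371.6, 0.0, 315.8], [0.0, 371.6, 231.8], [0.0, 0.0, 1.0]] [[0.3038, -0.9527, -0.0017], [-0.9079, -0.2901, 0.3024], [-0.2887, -0.0903, -0.9532]] [-649.1, -37.0, 390.4]
{'t': 0.15, 'joints': [1.276, 0.322, -0.07, 1.451, 0.023, 1.371, -0.057], 'joint_velocities': [0.002, -0.002, 0.002, -0.006, 0.0, 0.0, -0.001], 'joint_torque': [0.0, -49.18, -0.405, -31.288, -0.064, 0.04, 0.0], 'eef_pos': [197.382, -618.882, 221.743], 'tcp_rot': [[-0.001, 0.953, 0.304], [0.001, 0.304, -0.953], [-1.0, -0.0, -0.001]], 'force': [-1.244, 0.717, -0.083], 'ft_torque': [-0.031, -0.063, -0.027], 'grip_width': 87.008}
```

View pics/scene0.png

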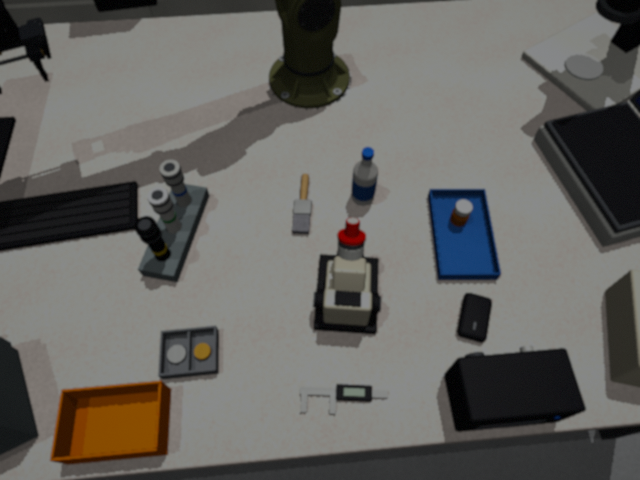

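View pics/top0.png

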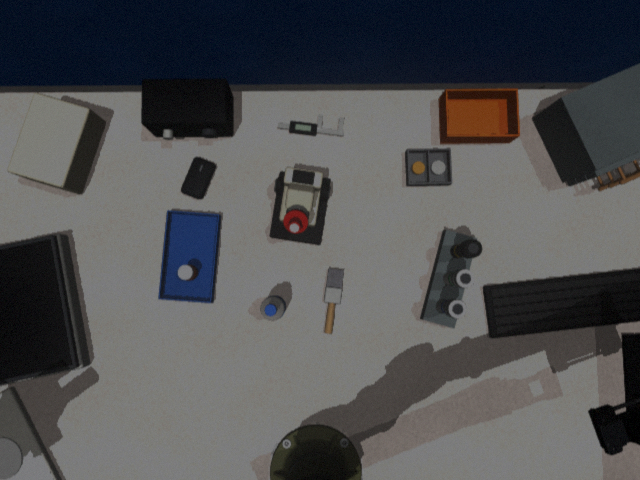

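View pics/wrist0.png

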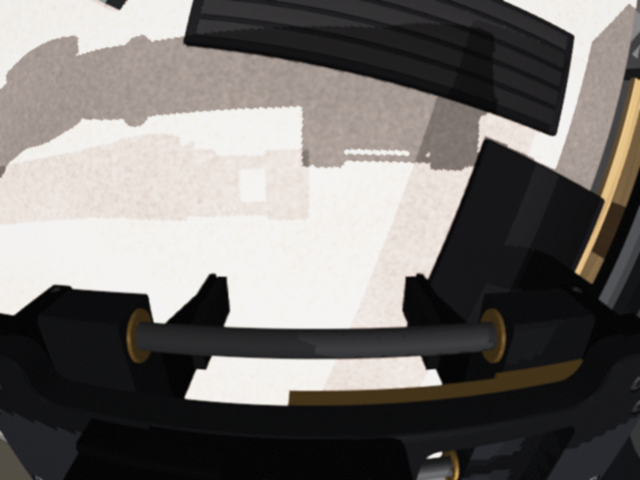

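The overviews show the rack around top (450,278) with the black tube at its far end, the capped sleeve at (295,222), and the tray at (190,255) with the jar at (186,272). The bottle is at (273,307) and the brush at (333,300). I'll enlarge these for pixel picks.

```bash
python3 - <<'E'
import cv2,numpy as np
T=cv2.imread("pics/top0.png");S=cv2.imread("pics/scene0.png")
def crop(im,x,y,w,h,k,n):
    c=cv2.resize(im[y:y+h,x:x+w],None,fx=k,fy=k,interpolation=cv2.INTER_CUBIC)
    c=cv2.convertScaleAbs(c,alpha=1.6)
    for i in range(0,w,10):
        cv2.putText(c,str(x+i),(i*k,8),0,.3,(0,255,0),1); cv2.line(c,(i*k,10),(i*k,14),(0,255,0),1)
    for j in range(0,h,10):
        cv2.putText(c,str(y+j),(0,j*k+4),0,.3,(0,255,0),1); cv2.line(c,(20,j*k),(25,j*k),(0,255,0),1)
    cv2.imwrite(f"pics/{n}.png",c)
crop(T,410,220,90,115,5,"t_rack")
crop(T,260,155,80,100,6,"t_stand")
crop(T,150,200,80,110,5,"t_tray")
crop(S,130,150,90,135,4,"s_rack")
crop(S,305,210,90,130,4,"s_stand")
crop(S,420,180,90,105,5,"s_tray")
E
cd pics; python3 - <<'E'
import cv2,numpy as np
def cat(a,b,o):
    A=cv2.imread(a);B=cv2.imread(b);h=max(A.shape[0],B.shape[0])
    p=lambda I:cv2.copyMakeBorder(I,0,h-I.shape[0],0,10,0)
    cv2.imwrite(o,np.hstack([p(A),p(B)])[:600,:])
for k in["rack"]: cat("t_rack.png","s_rack.png","c_rack.png")
E
python3 -c "
import cv2
for n in ['c_rack','t_stand','s_stand','t_tray','s_tray']: print(n,cv2.imread(n+'.png').shape)"
```

```text
c_rack (575, 830, 3)
t_stand (600, 480, 3)
s_stand (520, 360, 3)
t_tray (550, 400, 3)
s_tray (525, 450, 3)
```

View pics/t_rack.png

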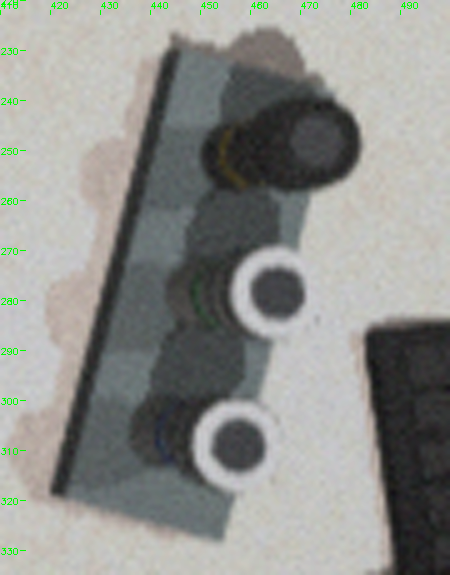

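View pics/t_stand.png

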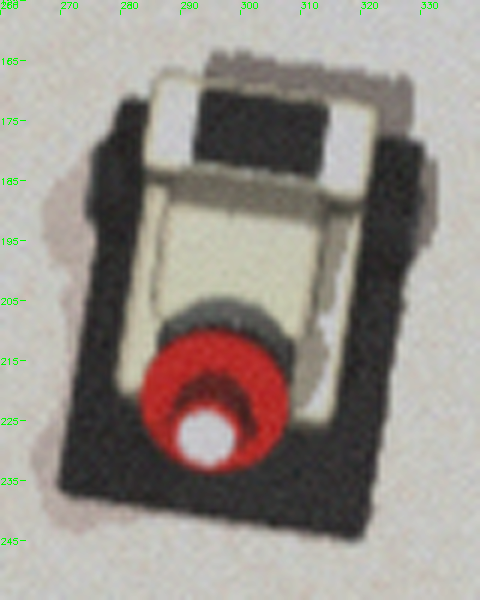

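View pics/t_tray.png

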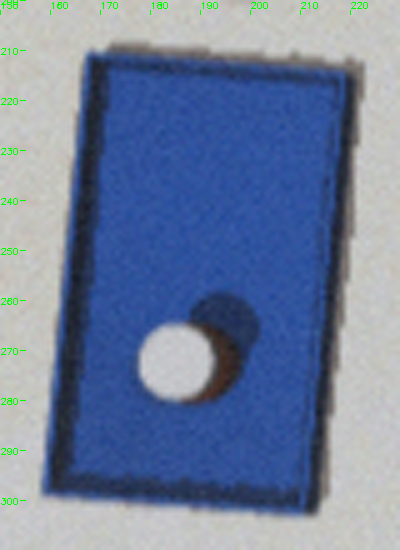

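View pics/s_rack.png

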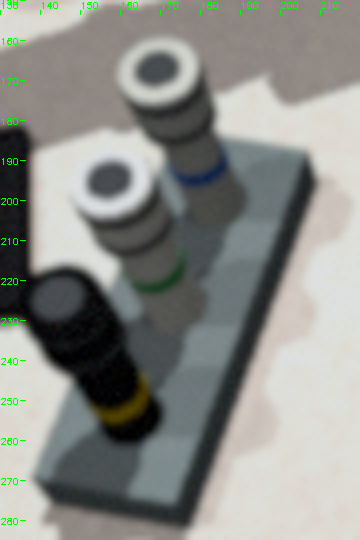

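View pics/s_stand.png

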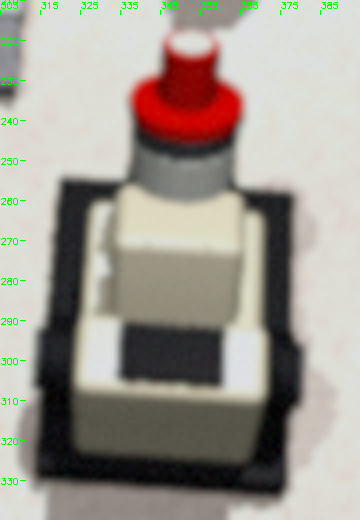

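View pics/s_tray.png

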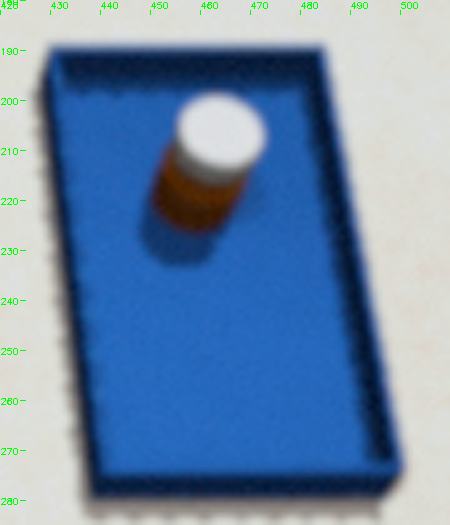

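```bash
cat > h.py <<'E'
import numpy as np, cv2
from scipy.optimize import least_squares
cal={"scene":([502.4,324.9,236.0],[[0.0891,0.996,0.0021],[0.8708,-0.0769,-0.4856],[-0.4835,0.0451,-0.8742]],[-43.1,-435.1,1383.9]),
"top":([529.7,313.5,235.0],[[-0.0102,-0.9999,0.0128],[-0.9964,0.009,-0.0843],[0.0841,-0.0136,-0.9964]],[6.0,576.0,1292.8])}
def proj(n,X):
    (f,cx,cy),R,t=cal[n]; c=np.asarray(X)@np.array(R).T+np.array(t)
    return np.stack([f*c[...,0]/c[...,2]+cx,f*c[...,1]/c[...,2]+cy],-1)
def onz(n,px,z):
    (f,cx,cy),R,t=cal[n];R=np.array(R);t=np.array(t)
    d=R.T@[(px[0]-cx)/f,(px[1]-cy)/f,1]; o=-R.T@t; return o+d*(z-o[2])/d[2]
def tri(obs):
    f=lambda X:np.concatenate([proj(n,X)-p for n,p in obs])
    r=least_squares(f,[600,0,100.]); return r.x,r.fun
def rz(a):return np.array([[np.cos(a),-np.sin(a),0],[np.sin(a),np.cos(a),0],[0,0,1]])
E
python3 - <<'E'
from h import *
np.set_printoptions(precision=1,suppress=True)
for n,a,b in [("black",(473,247.2),(144.1,224.1)),("white",(465,278),(157.1,194.6)),("alu",(457.4,308.6),(168.9,166.9)),("jar",(185,272),(464,205.6)),("knobtop",(293.9,227.4),(352.4,220.4)),("disc",(295.4,221.4),(351.4,235.9))]:
    X,r=tri([("top",a),("scene",b)]); print(n,X,r)
def fit(pts,x0,nz=0):
    # pts: (cam, local xyz or None z, px)
    def f(p):
        return np.concatenate([proj(c,rz(p[2])@np.array(L(p) if callable(L) else L,float)+[p[0],p[1],0])-px for c,L,px in pts])
    r=least_squares(f,x0,x_scale=[10,10,.1]+[10]*nz);return r.x,r.fun
# tray x long axis ~ world x
p,r=fit([("top",(110,65,30),(167.2,210.2)),("top",(110,-65,30),(219.6,213.6)),("top",(-110,-65,30),(212,302.2)),("top",(-110,65,30),(158.4,297.8)),
("scene",(-110,-65,30),(429.6,189)),("scene",(-110,65,30),(484.4,189.2)),("scene",(110,65,30),(500,272.2)),("scene",(110,-65,30),(439.2,274.4))],[580,270,0])
print("tray",p,np.degrees(p[2]),r)
# rack x ~ world x
p,r=fit([("top",(115,40,35),(445.2,230)),("top",(-115,40,35),(422.8,319)),("top",(-115,-40,35),(454,327.8)),
("scene",(-115,40,35),(206.1,187.6)),("scene",(115,40,35),(174.1,276.4)),("scene",(115,-40,35),(138.6,269.1)),
*[("top",(s,0,160),q) for s,q in zip((70,0,-70),[(473,247.2),(465,278),(457.4,308.6)])],
*[("scene",(s,0,160),q) for s,q in zip((70,0,-70),[(144.1,224.1),(157.1,194.6),(168.9,166.9)])]],[550,-330,0])
print("rack",p,np.degrees(p[2]),r)
for s in (70,0,-70): print(rz(p[2])@[s,0,0]+[p[0],p[1],0])
c30,s30=np.cos(np.pi/6),.5
ax=lambda d:(-50-d*s30,0,160+d*c30)
P=[]
for c,q in [("top",[(269.6,236.3),(319.9,244.5),(329.9,178.3),(281.3,170.8)]),("scene",[(320.6,254.6),(378,258.4),(375.4,333.4),(313.6,330.6)])]:
    for l,px in zip([(-85,65),(-85,-65),(85,-65),(85,65)] if c=="top" else [(-85,-65),(-85,65),(85,65),(85,-65)],q):
        P.append((c,(lambda l:lambda p:(l[0],l[1],p[3]))(l),px))
P+=[("top",ax(38),(293.9,227.4)),("scene",ax(38),(352.4,220.4)),("top",ax(8),(295.4,221.4)),("scene",ax(8),(351.4,235.9))]
p,r=fit(P,[650,20,0,15],1)
print("stand",p,np.degrees(p[2]),r)
M=rz(p[2])@[-50,0,160]+[p[0],p[1],0]; print("mouth",M,"axis",rz(p[2])@[-s30,0,c30], "knobtop",M+38*(rz(p[2])@[-s30,0,c30]))
print("bottle cap", onz("top",(271,310),170), onz("scene",(368,154),170))
E
```

```text
black [ 533.8 -353.2  164.3] [ 0.4 -0.   0.4  0. ]
white [ 465.7 -333.9  162. ] [ 0.5 -0.   0.4  0. ]
alu [ 398.6 -314.7  161.8] [ 0.5 -0.   0.4  0. ]
jar [486.4 307.7  65.3] [0.4 0.1 0.4 0. ]
knobtop [578.4  43.6 194.1] [0.6 0.1 0.6 0. ]
disc [594.8  41.1 164.4] [0.5 0.1 0.5 0. ]
tray [526.4 305.3  -0.1] -4.958058849633623 [ 0.7 -0.5  0.7  0.2  0.1  0.8  0.5  1.1 -0.5 -0.6  0.4 -0.9  1.2  2.2
  0.6  0.1]
rack [ 465.4 -334.3   -0.3] -15.922306113817225 [ 0.7 -0.9  0.1  0.5  0.6  0.5  0.7 -0.5 -0.1 -0.3 -0.8  0.5 -0.1  0.6
  0.4  0.1  0.4  0.2  1.   0.6  0.5  0.4  0.5  0.4]
[ 532.7 -353.5    0. ]
[ 465.4 -334.3    0. ]
[ 398.  -315.1    0. ]
stand [647.2  32.4  -0.2  11.5] -9.427211291557363 [-0.   0.3  0.9  0.1  1.1  0.2 -1.  -0.2 -0.9  0.5  0.8  0.7  1.4  0.6
 -0.6 -1.2  0.6 -0.2  0.6  0.7  0.5  0.3  0.5 -1. ]
mouth [597.9  40.6 160. ] axis [-0.5  0.1  0.9] knobtop [579.2  43.7 192.9]
bottle cap [400.4  96.9 170. ] [407.5  96.2 170. ]
```

```bash
cat >> h.py <<'E'
from scipy.spatial.transform import Rotation as Ro
psi=np.radians(-9.43)
A=rz(psi)@[-.5,0,np.cos(np.pi/6)]; M=np.array([597.9,40.6,160.])
def toolR(x,z):
    x=np.array(x,float);x/=np.linalg.norm(x); z=np.array(z,float); z-=x*(x@z); z/=np.linalg.norm(z)
    return np.stack([x,np.cross(z,x),z],1)
Rb=toolR(-A,-(rz(psi)@[0,1,0]))
def delta(s,pos,R):
    d=(np.array(pos)-s["eef_pos"])/10; w=(Ro.from_matrix(R)*Ro.from_matrix(np.array(s["tcp_rot"])).inv()).as_rotvec(degrees=True)
    return np.round(d,2),np.round(w,2)
E
python3 - <<'E'
from h import *
from cell import manip
s=manip.observe(); print(delta(s,M+130*A,Rb), M+130*A)
E
```

```text
(array([33.64, 67.01,  5.08]), array([  2.1 , -30.21, -26.52])) [533.77837691  51.24976301 272.58330249]
```

>>> jog_arm(
  increments=[2,2,3,0,0,0,8.7,5,4.5,6,0,0,0,8.7,8,7,9,0,0,0,8.7,11,10,11.5,0,-2,-2,8.7,14,13,13,0,-4,-4,8.7,17,16,14,0.3,-6,-5.5,8.7,20,19,14,0.5,-8,-7,8.7,23,22,14,0.7,-10,-9,8.7,26,25.5,14,0.8,-12,-10.5,8.7,28,29,14,1,-14,-12,8.7,30,32.5,14,1.1,-16,-14,8.7,32,36,14,1.2,-18,-16,8.7,33,40,14,1.3,-20,-18,8.7,34,44,14,1.5,-22,-19.5,8.7,34,48,14,1.6,-24,-21,8.7,34,52,14,1.8,-26,-23,8.7,34,56,14,1.9,-28,-24.5,8.7,34,60,14,2.1,-30.2,-26.5,8.7,33.6,64,13,2.1,-30.2,-26.5,8.7,33.6,67,11,2.1,-30.2,-26.5,8.7],
)

```text
t: 2.15
eef_pos: [550.2, -13.3, 350.9]
tcp_rot: [[0.482, 0.86, -0.169], [-0.087, -0.145, -0.986], [-0.872, 0.49, 0.005]]
force: [0.5, -0.4, -0.3]
grip_width: 87.3
```

```bash
python3 - <<'E'
from h import *
from cell import manip,eyes
c=eyes.read_camera("wrist"); cv2.imwrite("pics/w1.png",c["img"])
s=manip.observe(); print(s["t"],s["eef_pos"],s["force"],s["joints"],delta(s,M+130*A,Rb))
np.savez("w1.npz",**c)
E
```

```text
2.2 [549.00168668   2.90466257 346.96495839] [-0.71110189  7.042265   -2.10592172] [ 0.04737263 -0.30030278 -0.15463844  1.92169039  0.0958021   1.02758097
 -1.85914184] (array([-1.52,  4.83, -7.44]), array([ 0.01, -0.95, -0.94]))
```

View pics/w1.png

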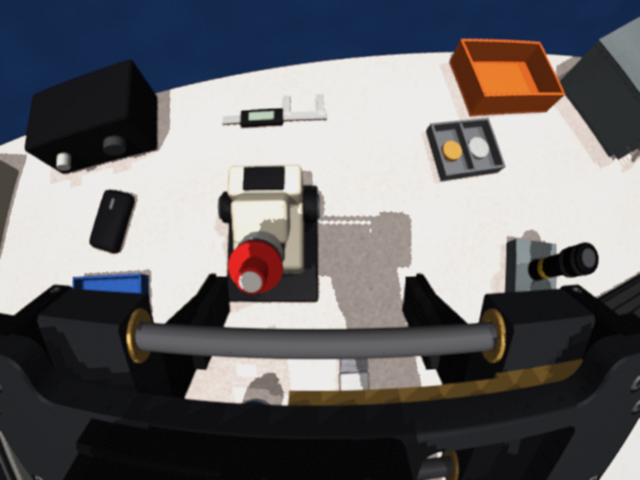

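The wrist view shows the red disc at (255,267) and the knob top at (251,282), left of the jaw centreline. The arm hasn't reached its pose yet, and joint 2 sits at its limit. I'll carry on lower and further out, where that eases.

>>> jog_arm(
  increments=[0,2,-3,0,0,0,8.7,-0.5,4,-6,0,-0.5,-0.5,8.7,-1,4.8,-8,0,-1,-1,8.7,0,4.7,-9.5,0,-1,-1,8.7,0.5,4.6,-10.9,0,-1,-1,8.7,0.5,4.6,-10.9,0,-1,-1,8.7,0.5,4.6,-10.9,0,-1,-1,8.7],
)

```text
t: 2.9
eef_pos: [554.3, 34.4, 240.7]
tcp_rot: [[0.493, 0.851, -0.181], [-0.094, -0.155, -0.983], [-0.865, 0.501, 0.003]]
force: [0.5, 0.8, 0.7]
grip_width: 87.1
```

```bash
python3 - <<'E'
from h import *
from cell import manip,eyes
c=eyes.read_camera("wrist"); cv2.imwrite("pics/w2.png",c["img"])
s=manip.observe(); print(s["t"],s["eef_pos"],s["force"],s["joints"],delta(s,M+80*A,Rb))
np.savez("w2.npz",**c)
E
```

```text
2.95 [554.6922966   34.51743764 241.50697336] [-0.75465157  0.09916042  0.55883716] [ 0.04947241 -0.24441424 -0.25799608  2.09221102  0.19038277  0.80633974
 -2.06693252] (array([ 0.37,  1.26, -1.22]), array([0.2 , 0.14, 1.  ]))
```

View pics/w2.png

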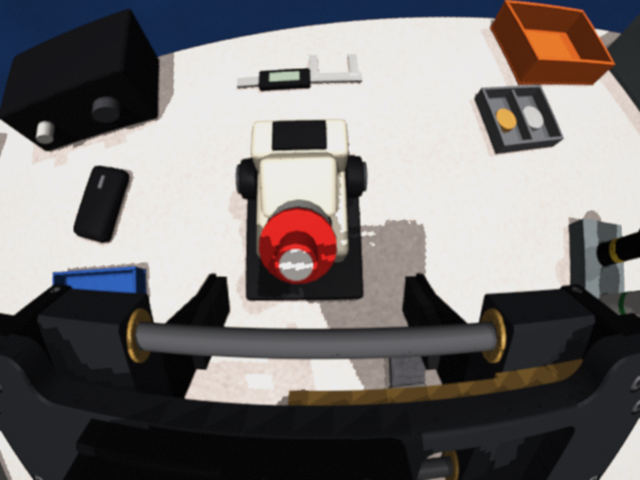

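```bash
cat >> h.py <<'E'
def wproj(c,X):
    K=c["intrinsics"]; p=np.asarray(X)@c["R"].T+c["t"]; r=np.hypot(p[...,0],p[...,1]); th=np.arctan2(r,p[...,2])
    return np.stack([K[0,0]*th*p[...,0]/r+K[0,2],K[1,1]*th*p[...,1]/r+K[1,2]],-1)
E
python3 - <<'E'
from h import *
from cell import manip
s=manip.observe()
c=np.load("w2.npz")
im=c["img"].copy()
for d,r in ((38,14),(8,28)):
    th=np.linspace(0,2*np.pi,40)
    u=rz(psi)@[0,1,0]; v=np.cross(A,u)
    q=wproj(c,M+d*A+r*(np.cos(th)[:,None]*u+np.sin(th)[:,None]*v))
    cv2.polylines(im,[np.round(q*8).astype(int)],True,(0,255,0),1,cv2.LINE_AA,3)
    print(wproj(c,M+d*A+1e-6))
cv2.imwrite("pics/w2o.png",cv2.resize(im[180:320,200:400],None,fx=4,fy=4,interpolation=cv2.INTER_CUBIC))
R=c["R"];t=c["t"];print("cam pos",-R.T@t, "in tool", s["tcp_rot"].T@(-R.T@t-s["eef_pos"]))
E
```

```text
[292.86832594 260.42328882]
[294.86043445 244.36057683]
cam pos [544.84126837  36.34801627 421.44952735] in tool [-160.60143047   81.77176075    0.52553498]
```

View pics/w2o.png

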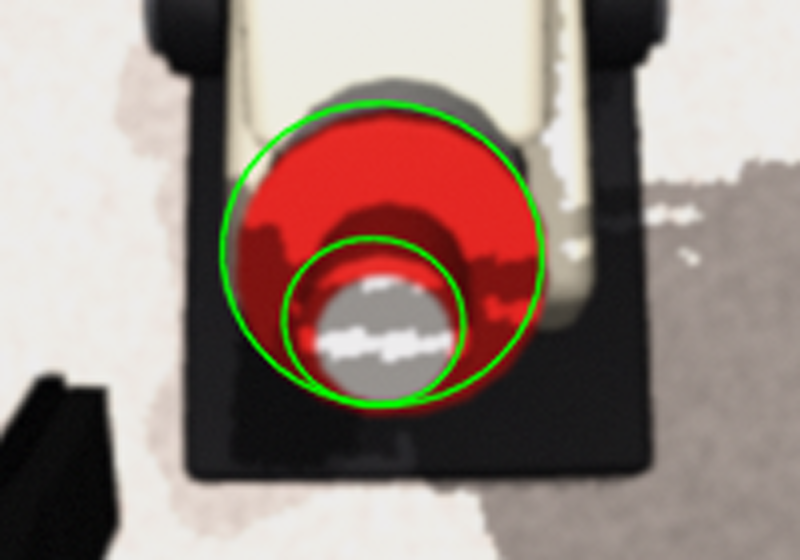

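```bash
sed -i 's/^M=.*//; s/M=np.array(\[597.9,40.6,160.\])/M=np.array([597.7,39.1,160.])/' h.py; python3 - <<'E'
from h import *
from cell import manip
s=manip.observe()
for d in (80,45,12): print(delta(s,M+d*A,Rb))
E
```

```text
(array([ 0.35,  1.11, -1.22]), array([0.2 , 0.14, 1.  ]))
(array([ 2.08,  0.83, -4.25]), array([0.2 , 0.14, 1.  ]))
(array([ 3.71,  0.56, -7.11]), array([0.2 , 0.14, 1.  ]))
```

>>> jog_arm(
  increments=[0.3,1.1,-1.2,0.2,0.1,1,8.7,0.9,1.0,-2.2,0.2,0.1,1,8.7,1.5,0.9,-3.2,0.2,0.1,1,8.7,2.1,0.8,-4.2,0.2,0.1,1,8.7,2.6,0.75,-5.2,0.2,0.1,1,8.7,3.2,0.65,-6.2,0.2,0.1,1,8.7,3.7,0.56,-7.1,0.2,0.1,1,8.7,3.7,0.56,-7.1,0.2,0.1,1,8.7,3.7,0.56,-7.1,0.2,0.1,1,8.7],
)

```text
t: 3.85
eef_pos: [591.6, 40.3, 169.5]
tcp_rot: [[0.493, 0.855, -0.164], [-0.082, -0.142, -0.987], [-0.866, 0.5, 0.0]]
force: [0.9, -0.1, 0.2]
grip_width: 87.1
```

```bash
python3 - <<'E'
from h import *
from cell import manip,eyes
c=eyes.read_camera("wrist"); cv2.imwrite("pics/w3.png",c["img"])
s=manip.observe(); print(s["t"],s["eef_pos"],s["force"],s["joints"],delta(s,M+12*A,Rb))
np.savez("w3.npz",**c)
E
```

```text
3.9 [591.76339302  40.38220485 170.03868127] [-0.11354168 -0.71083603 -1.05214435] [ 0.06252069 -0.09086147 -0.28185144  2.11540448  0.27868707  0.64214
 -2.1433432 ] (array([ 0.  , -0.03,  0.04]), array([-0.  ,  0.03, -0.02]))
```

View pics/w3.png

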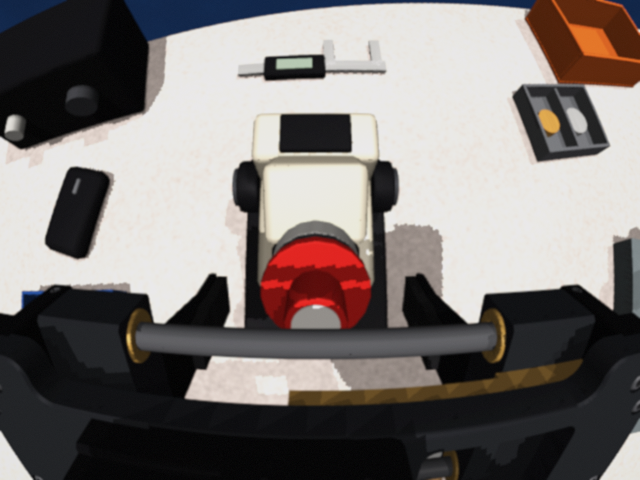

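The disc spans columns 261–371, so its centre at 316 sits on the jaw midline (316). Closing on the knob now.

>>> jog_arm(
  increments=[0,0,0,0,0,0,1.5,0,0,0,0,0,0,1.5,0,0,0,0,0,0,1.5,0,0,0,0,0,0,1.5,0,0,0,0,0,0,1.5,0,0,0,0,0,0,1.5,0,0,0,0,0,0,1.5,0,0,0,0,0,0,1.5],
)

```text
t: 4.7
eef_pos: [591.5, 40.3, 169.7]
tcp_rot: [[0.493, 0.854, -0.164], [-0.082, -0.142, -0.987], [-0.866, 0.5, 0.0]]
force: [0.2, 1.1, -0.1]
grip_width: 31.0
```

>>> jog_arm(
  increments=[0,0,0,0,0,0,1.5,0,0,0,0,0,0,1.5,-0.25,0.04,0.43,0,0,0,1.5,-0.5,0.08,0.87,0,0,0,1.5,-0.75,0.12,1.3,0,0,0,1.5,-1.0,0.16,1.73,0,0,0,1.5,-1.5,0.24,2.6,0,0,0,1.5,-2.0,0.33,3.46,0,0,0,1.5,-2.5,0.41,4.33,0,0,0,1.5,-2.5,0.41,4.33,0,0,0,1.5],
)

```text
t: 5.7
eef_pos: [567.0, 44.9, 215.5]
tcp_rot: [[0.496, 0.853, -0.163], [-0.081, -0.141, -0.987], [-0.864, 0.503, -0.001]]
force: [-0.0, 0.2, -0.5]
grip_width: 27.2
```

```bash
python3 - <<'E'
from h import *
from cell import manip,eyes
c=eyes.read_camera("wrist"); cv2.imwrite("pics/w4.png",c["img"])
s=manip.observe(); print(s["t"],s["eef_pos"],s["force"],s["joints"],s["grip_width"])
# place target: tray yaw -4.96
tr=np.array([526.4,305.3,0]); R=rz(np.radians(-4.96)); P=tr+R@[50,0,0]; print(P, tr+R@[106,0,0])
Rp=toolR([0,0,-1],-(R@[0,1,0]))
print(delta(s,P+[0,0,130],Rp),delta(s,P+[0,0,28],Rp))
E
```

```text
5.75 [566.87420713  44.62432602 214.48864907] [ 0.42804166 -0.11360431 -0.05944664] [ 0.04891709 -0.19301805 -0.27448917  2.107158    0.21302224  0.74217252
 -2.09084805] 27.01700412986677
[576.21276508 300.97698768   0.        ] [632.00306196 296.13521387   0.        ]
(array([ 0.93, 25.64, -8.45]), array([ 3.74, 29.91,  4.34])) (array([  0.93,  25.64, -18.65]), array([ 3.74, 29.91,  4.34]))
```

View pics/w4.png

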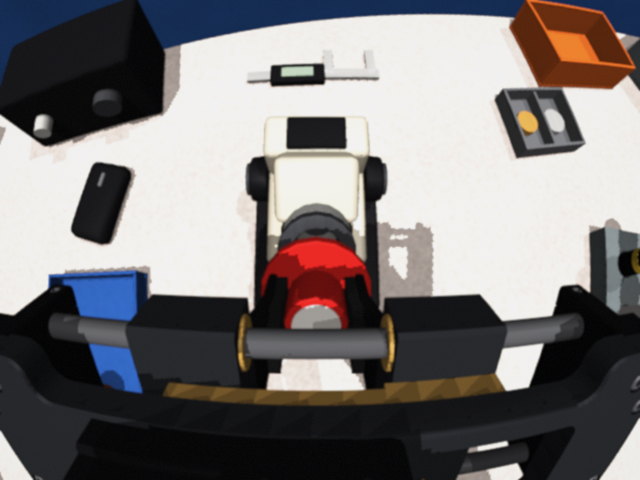

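The cap is in the jaws and clear of the sleeve. Next I carry it over to the tray, turning the tool upright on the way.

>>> jog_arm(
  increments=[-0.3,1,0.5,0,0,0,1.5,-0.2,3,0.8,0.4,3,0.4,1.5,0,6,0.8,0.8,6,0.9,1.5,0.2,9,0.5,1.2,9,1.3,1.5,0.4,12,0,1.5,12,1.7,1.5,0.5,15,-0.5,1.9,15,2.2,1.5,0.6,18,-1.5,2.2,18,2.6,1.5,0.7,21,-3,2.6,21,3,1.5,0.8,23.5,-5,3,24,3.5,1.5,0.9,25,-7,3.4,27,3.9,1.5,0.9,25.6,-8.4,3.7,29.9,4.3,1.5,0.9,25.6,-10.5,3.7,29.9,4.3,1.5,0.9,25.6,-12,3.7,29.9,4.3,1.5,0.9,25.6,-12,3.7,29.9,4.3,1.5],
)

```text
t: 7.15
eef_pos: [573.5, 299.8, 90.0]
tcp_rot: [[-0.007, 0.996, -0.086], [-0.003, -0.087, -0.996], [-1.0, -0.007, 0.004]]
force: [0.0, 0.8, -1.4]
grip_width: 27.0
```

```bash
python3 - <<'E'
from h import *
from cell import manip,eyes
c=eyes.read_camera("wrist"); cv2.imwrite("pics/w5.png",c["img"])
s=manip.observe(); print(s["t"],s["eef_pos"],s["force"],s["joints"],s["grip_width"])
tr=np.array([526.4,305.3,0]); R=rz(np.radians(-4.96)); P=tr+R@[50,0,0]
Rp=toolR([0,0,-1],-(R@[0,1,0]))
print(delta(s,P+[0,0,28],Rp))
E
```

```text
7.2 [574.43900583 300.24993173  91.84408601] [-0.39584994  0.53444427 -0.60265715] [-0.17201634  0.44825559 -0.45076091  1.5890225   0.20705183  1.15721024
 -2.32597119] 27.494857467457614
(array([ 0.18,  0.07, -6.38]), array([ 0.13, -0.26,  0.01]))
```

View pics/w5.png

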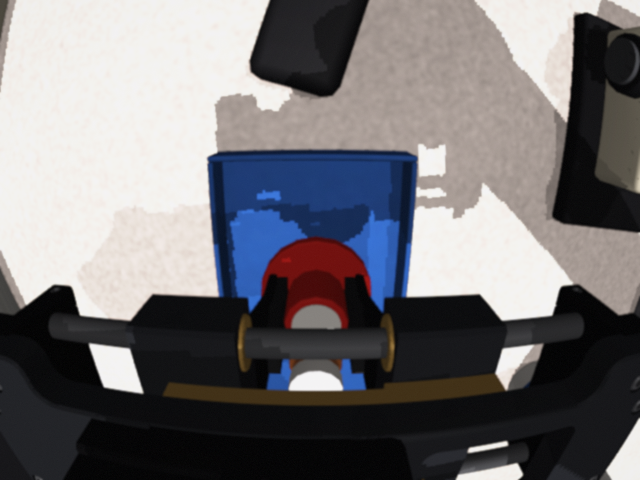

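The cap is centred in the tray's width, and the jar's white lid shows behind it at (316,375). I'll lower it slowly.

>>> jog_arm(
  increments=[0.2,0.1,-1,0.1,-0.2,0,1.5,0.2,0.1,-2.2,0.1,-0.2,0,1.5,0.2,0.1,-3.4,0.1,-0.2,0,1.5,0.2,0.1,-4.4,0.1,-0.2,0,1.5,0.2,0.1,-5.1,0.1,-0.2,0,1.5,0.2,0.1,-5.5,0.1,-0.2,0,1.5,0.2,0.1,-5.8,0.1,-0.2,0,1.5,0.2,0.1,-6.0,0.1,-0.2,0,1.5,0.2,0.1,-6.1,0.1,-0.2,0,1.5,0.2,0.1,-6.2,0.1,-0.2,0,1.5,0.2,0.1,-6.2,0.1,-0.2,0,1.5],
)

```text
t: 8.3
eef_pos: [577.6, 301.4, 31.2]
tcp_rot: [[0.002, 0.996, -0.087], [0.001, -0.087, -0.996], [-1.0, 0.002, -0.001]]
force: [0.1, -0.3, -0.2]
grip_width: 27.3
```

>>> jog_arm(
  increments=[0,0,-0.05,0,0,0,1.5,0,0,-0.1,0,0,0,1.5,0,0,-0.15,0,0,0,1.5,0,0,-0.2,0,0,0,1.5,0,0,-0.2,0,0,0,1.5],
)

```text
t: 8.8
eef_pos: [577.5, 301.3, 29.0]
tcp_rot: [[0.001, 0.996, -0.087], [0.0, -0.087, -0.996], [-1.0, 0.001, -0.0]]
force: [0.7, 0.5, -0.1]
grip_width: 27.7
```

>>> jog_arm(
  increments=[0,0,-0.05,0,0,0,1.5,0,0,-0.1,0,0,0,1.5,0,0,-0.1,0,0,0,1.5],
)

```text
t: 9.1
eef_pos: [577.5, 301.4, 28.0]
tcp_rot: [[0.001, 0.996, -0.087], [0.0, -0.087, -0.996], [-1.0, 0.001, -0.001]]
force: [-0.1, 0.9, -0.8]
grip_width: 27.1
```

>>> jog_arm(
  increments=[0,0,-0.05,0,0,0,1.5,0,0,-0.1,0,0,0,1.5,0,0,-0.1,0,0,0,1.5],
)

```text
t: 9.4
eef_pos: [577.5, 301.4, 27.0]
tcp_rot: [[0.001, 0.996, -0.087], [0.0, -0.087, -0.996], [-1.0, 0.001, -0.001]]
force: [0.1, 0.0, 0.2]
grip_width: 27.5
```

>>> jog_arm(
  increments=[0,0,-0.05,0,0,0,1.5,0,0,-0.1,0,0,0,1.5,0,0,-0.1,0,0,0,1.5],
)

```text
t: 9.7
eef_pos: [577.7, 301.4, 26.8]
tcp_rot: [[0.002, 0.996, -0.087], [0.0, -0.087, -0.996], [-1.0, 0.002, -0.001]]
force: [-1.8, -1.2, 5.5]
grip_width: 27.2
```

Contact shows at +5.5 N, with the cap seated about 1 mm lower than calculated. I'll open partway and rise.

>>> jog_arm(
  increments=[0,0,0.06,0,0,0,1.5,0,0,0.06,0,0,0,3.2,0,0,0.06,0,0,0,4,0,0,0.06,0,0,0,5,0,0,0.06,0,0,0,5,0,0,0.06,0,0,0,5,0,0,0.06,0,0,0,5],
)

```text
t: 10.4
eef_pos: [577.5, 301.4, 26.6]
tcp_rot: [[0.001, 0.996, -0.087], [0.0, -0.087, -0.996], [-1.0, 0.001, -0.001]]
force: [0.4, 0.2, 0.2]
grip_width: 49.6
```

>>> jog_arm(
  increments=[0,0,0.5,0,0,0,5,0,0,1.5,0,0,0,5,0,0,3.5,0,0,0,5,0,0,6,0,0,0,5,0,0,9,0,0,0,5,0,0,13,0,0,0,6,0,0,17,0,0,0,8.7,0,0,21,0,0,0,8.7,0,0,24,0,0,0,8.7],
)

```text
t: 11.3
eef_pos: [578.0, 301.9, 271.1]
tcp_rot: [[0.005, 0.996, -0.087], [0.002, -0.087, -0.996], [-1.0, 0.005, -0.003]]
force: [0.2, 0.4, -0.6]
grip_width: 74.4
```

```bash
python3 - <<'E'
from h import *
from cell import manip,eyes
c=eyes.read_camera("wrist"); cv2.imwrite("pics/w6.png",c["img"])
s=manip.observe(); print(s["t"],s["eef_pos"],s["force"],s["joints"],s["grip_width"])
R=rz(np.radians(-15.92)); P=np.array([532.7,-353.5,0])
for sg in(1,-1):
    Rp=toolR([0,0,-1],sg*-(R@[0,1,0])); print(delta(s,P+[0,0,270],Rp))
E
```

```text
11.35 [579.63967688 303.09533961 276.3868311 ] [0.69681753 0.94777354 3.4934159 ] [-0.16432365  0.33671517 -0.47249447  1.35627881  0.15389832  1.47099998
 -2.28505749] 78.23022065644317
(array([ -4.69, -65.66,  -0.64]), array([ -0.27,   0.72, -10.93]))
(array([ -4.69, -65.66,  -0.64]), array([ -1.07,  -0.39, 169.06]))
```

View pics/w6.png

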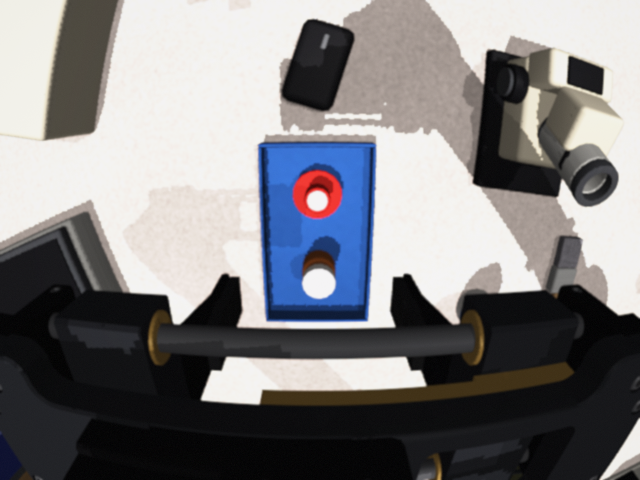

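The tray view shows the cap upright at (317,193), clear of the jar (319,280), and the open sleeve mouth at (597,183). Moving on to the rack.

>>> jog_arm(
  increments=[0,-1,1,0,0,0,8.7,0,-3,2,0,0,0,8.7,0,-6,3,0,0,0,8.7,0,-10,3,0,0,-1,8.7,0,-14.5,3,0,0,-2,8.7,0,-19,3,0,0,-3,8.7,-0.5,-23.5,3,0,0,-4,8.7,-1,-28,3,0,0,-5,8.7,-1.5,-32.5,3,0,0,-6,8.7,-2,-37,3,0,0,-7,8.7,-2.5,-41.5,3,0,0,-8,8.7,-3,-46,3,0,0,-9,8.7,-3.5,-50.5,3,0,0,-10,8.7,-4,-55,3,0,0,-10.9,8.7,-4.5,-59,2,-0.2,0.5,-10.9,8.7,-4.7,-62.5,1,-0.2,0.5,-10.9,8.7,-4.7,-65,0,-0.2,0.5,-10.9,8.7,-4.7,-65.7,-1,-0.2,0.5,-10.9,8.7,-4.7,-65.7,-1,-0.2,0.5,-10.9,8.7,-4.7,-65.7,-1,-0.2,0.5,-10.9,8.7],
)

```text
t: 13.35
eef_pos: [530.9, -353.6, 256.5]
tcp_rot: [[-0.008, 0.962, -0.272], [-0.001, -0.272, -0.962], [-1.0, -0.007, 0.003]]
force: [0.4, 0.8, 1.1]
grip_width: 86.8
```

```bash
python3 - <<'E'
from h import *
from cell import manip,eyes
c=eyes.read_camera("wrist"); 
np.savez("w7.npz",**c)
s=manip.observe(); print(s["t"],s["eef_pos"],s["force"],s["joints"],s["grip_width"])
R=rz(np.radians(-15.92)); P=np.array([532.7,-353.5,0])
Rp=toolR([0,0,-1],-(R@[0,1,0])); print(delta(s,P+[0,0,118],Rp))
im=c["img"].copy()
th=np.linspace(0,2*np.pi,60)
for z,r in ((160,21),(115,21),(35,17.5)):
    q=wproj(c,np.array(P)+np.stack([r*np.cos(th),r*np.sin(th),0*th+z],1)); cv2.polylines(im,[np.round(q*8).astype(int)],True,(0,255,0),1,cv2.LINE_AA,3)
cv2.imwrite("pics/w7.png",im)
E
```

```text
13.4 [ 531.40862093 -353.41352806  257.22600402] [ 0.18972207 -0.08179279  0.91575828] [ 0.57803063  0.28609499 -0.04472508  1.42625908  0.01748226  1.43456971
 -1.31262445] 87.17871906145311
(array([ 1.300e-01, -1.000e-02, -1.392e+01]), array([ 0.08, -0.39, -0.19]))
```

View pics/w7.png

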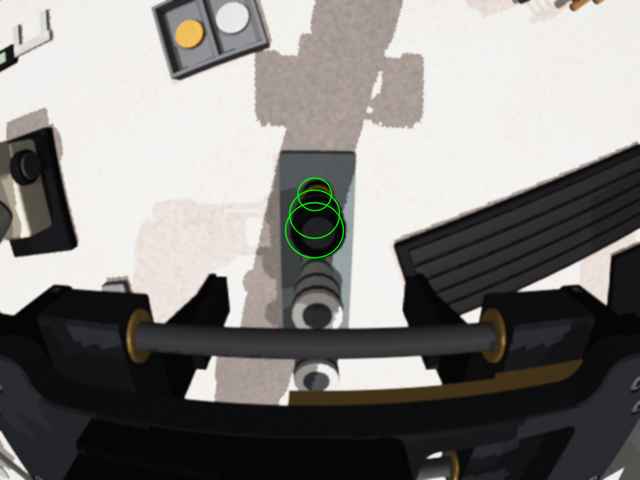

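```bash
python3 - <<'E'
import cv2,numpy as np
im=cv2.imread("pics/w7.png")[165:275,265:370]; raw=np.load("w7.npz")["img"][165:275,265:370]
o=np.hstack([cv2.resize(x,None,fx=3.7,fy=3.7,interpolation=cv2.INTER_CUBIC) for x in (im,raw)])
cv2.imwrite("pics/w7z.png",cv2.convertScaleAbs(o,alpha=2,beta=20))
E
```

```text
(no output)
```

View pics/w7z.png

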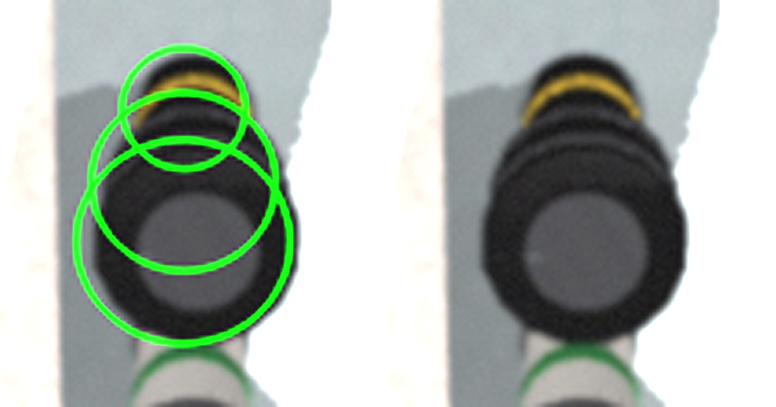

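```bash
python3 - <<'E'
from h import *
from cell import manip
s=manip.observe(); c=np.load("w7.npz"); R=s["tcp_rot"];p=s["eef_pos"]
for x in (0,-19):
  for y in (-9.5,0,9.5):
    print(x,y,[wproj(c,p+R@np.array([x,y,z])).round(1).tolist() for z in (-58.5,-43.5,0.01,43.5,58.5)])
q=[wproj(c,np.array([*rr,35.])) for rr in [(465.4+115*.9617-40*.274*-1*-1,0)]]
Rk=rz(np.radians(-15.92))
for l in ((115,40),(115,-40)): print("rack corner",wproj(c,Rk@[l[0],l[1],35]+[465.4,-334.3,0]))
E
python3 - <<'E'
import cv2,numpy as np
raw=np.load("w7.npz")["img"]
a=cv2.resize(raw[260:340,180:250],None,fx=5,fy=5,interpolation=cv2.INTER_CUBIC);b=cv2.resize(raw[260:340,390:460],None,fx=5,fy=5,interpolation=cv2.INTER_CUBIC)
cv2.imwrite("pics/w7f.png",cv2.convertScaleAbs(np.hstack([a,b]),alpha=2.5,beta=20))
E
```

```text
0 -9.5 [[199.5, 309.1], [227.6, 310.2], [314.2, 311.7], [401.0, 310.2], [429.3, 309.1]]
0 0 [[197.0, 292.6], [225.7, 293.5], [314.2, 294.7], [402.8, 293.5], [431.7, 292.6]]
0 9.5 [[194.7, 275.3], [223.9, 276.0], [314.1, 276.8], [404.6, 275.9], [434.0, 275.2]]
-19 -9.5 [[188.5, 328.8], [219.1, 330.4], [314.1, 332.6], [409.3, 330.5], [440.1, 328.9]]
-19 0 [[185.4, 311.2], [216.6, 312.6], [314.0, 314.6], [411.6, 312.7], [443.1, 311.3]]
-19 9.5 [[182.3, 292.7], [214.2, 293.8], [313.9, 295.4], [413.9, 293.8], [446.0, 292.7]]
rack corner [275.34798158 151.46897883]
rack corner [353.22425192 151.59011697]
```

View pics/w7f.png

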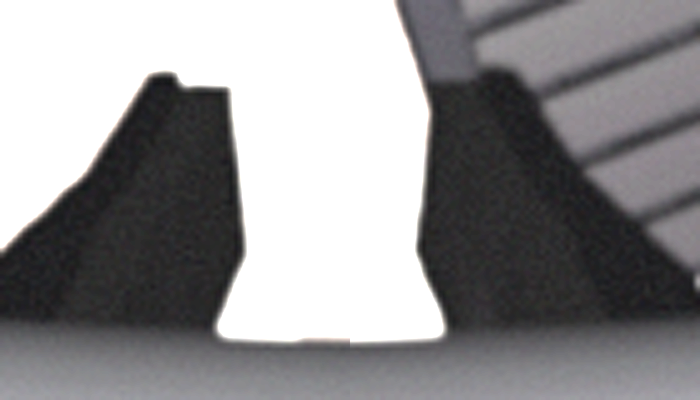

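The wrist camera's own columns read about 2 px to the right, as the fingertips show (inner corners at 226 and 406, against 224 and 404.6 predicted). After that correction the tube is about 1 mm off the fixed-camera estimate, towards −y. Going down with jaws open across the rack.

>>> jog_arm(
  increments=[0.06,-0.1,-2,0.1,-0.4,-0.2,8.7,0.06,-0.1,-5,0.1,-0.4,-0.2,8.7,0.06,-0.1,-8,0.1,-0.4,-0.2,8.7,0.06,-0.1,-10.5,0.1,-0.4,-0.2,8.7,0.06,-0.1,-12.5,0.1,-0.4,-0.2,8.7,0.06,-0.1,-13.5,0.1,-0.4,-0.2,8.7,0.06,-0.1,-13.9,0.1,-0.4,-0.2,8.7,0.06,-0.1,-13.9,0.1,-0.4,-0.2,8.7,0.06,-0.1,-13.9,0.1,-0.4,-0.2,8.7],
)

```text
t: 14.3
eef_pos: [532.1, -356.8, 119.2]
tcp_rot: [[0.001, 0.961, -0.277], [-0.002, -0.277, -0.961], [-1.0, 0.002, 0.001]]
force: [-0.5, 0.2, -0.2]
grip_width: 86.4
```

```bash
python3 - <<'E'
from h import *
from cell import manip,eyes
c=eyes.read_camera("wrist"); cv2.imwrite("pics/w8.png",c["img"])
s=manip.observe(); print(s["t"],s["eef_pos"],s["force"],s["joints"],s["grip_width"])
R=rz(np.radians(-15.92)); Rp=toolR([0,0,-1],-(R@[0,1,0])); print(delta(s,[532,-354.5,118],Rp))
E
```

```text
14.35 [ 532.04663758 -356.93859564  119.21921912] [-0.31410602  0.13457805 -0.63527264] [ 0.58493556  0.36452202 -0.04483647  1.60386789  0.01826307  1.17128712
 -1.31543813] 86.94721943549224
(array([-0.  ,  0.24, -0.12]), array([0.11, 0.09, 0.16]))
```

View pics/w8.png

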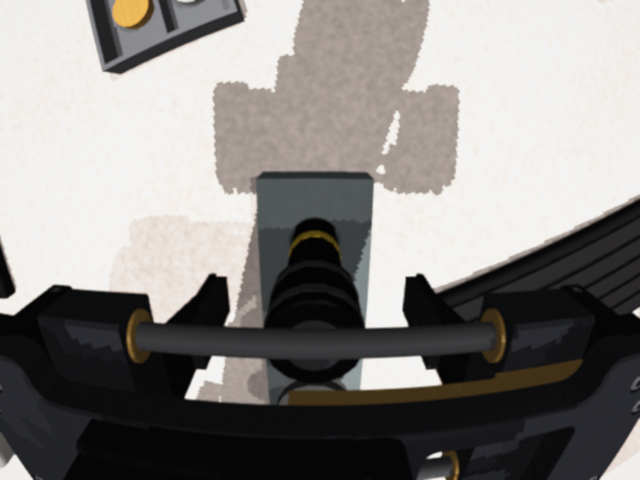

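The head spans columns 266–363, about 1 mm left of the jaw midline, and clear of the fingers. A small correction, then close.

>>> jog_arm(
  increments=[0,0.12,-0.1,0,0,0,8.7,0,0.12,-0.1,0,0,0.1,3,0,0.12,-0.1,0,0,0.1,3,0,0.12,-0.1,0,0,0.1,3,0,0.12,-0.1,0,0,0.1,3,0,0.12,-0.1,0,0,0.1,3,0,0.12,-0.1,0,0,0.1,3,0,0.12,-0.1,0,0,0.1,3,0,0.12,-0.1,0,0,0.1,3,0,0.12,-0.1,0,0,0.1,3],
)

```text
t: 15.35
eef_pos: [531.1, -355.5, 116.6]
tcp_rot: [[-0.001, 0.961, -0.276], [-0.001, -0.276, -0.961], [-1.0, -0.0, 0.001]]
force: [0.5, -0.6, 0.4]
grip_width: 41.3
```

>>> jog_arm(
  increments=[0,0,0.4,0,0,0,3,0,0,1.2,0,0,0,3,0,0,2.4,0,0,0,3,0,0,4,0,0,0,3,0,0,6.5,0,0,0,3,0,0,9.5,0,0,0,3,0,0,12.5,0,0,0,3,0,0,15.5,0,0,0,3,0,0,18,0,0,0,3,0,0,20,0,0,0,3,0,0,20,0,0,0,3],
)

```text
t: 16.45
eef_pos: [532.5, -356.2, 322.1]
tcp_rot: [[0.007, 0.961, -0.275], [-0.005, -0.275, -0.961], [-1.0, 0.008, 0.003]]
force: [-0.1, -0.6, -1.8]
grip_width: 41.7
```

```bash
python3 - <<'E'
from h import *
from cell import manip,eyes
c=eyes.read_camera("wrist"); cv2.imwrite("pics/w9.png",c["img"]); np.savez("w9.npz",**c)
s=manip.observe(); print(s["t"],s["eef_pos"],s["force"],s["joints"],s["grip_width"])
print("to mouth+ (107+25)",M+132*A, delta(s,M+132*A,Rb)); print(delta(s,M+142*A,Rb))
for d in(0,-107): print(wproj(c,s["eef_pos"]+s["tcp_rot"]@np.array([-d,0.01,0.])))
E
```

```text
16.5 [ 531.85275612 -355.80130143  319.39945643] [-0.75315497 -0.77202736 -2.05356406] [ 0.57923145  0.27096648 -0.04056567  1.32349506  0.01177501  1.54285158
 -1.31001249] 41.47391776510076
to mouth+ (107+25) [532.5918904   49.91360552 274.3153533 ] (array([ 0.07, 40.57, -4.51]), array([ -6.44, -29.08,   6.44]))
(array([-0.42, 40.65, -3.64]), array([ -6.44, -29.08,   6.44]))
[314.43219718 293.65994866]
[314.78643665 229.71368267]
```

View pics/w9.png

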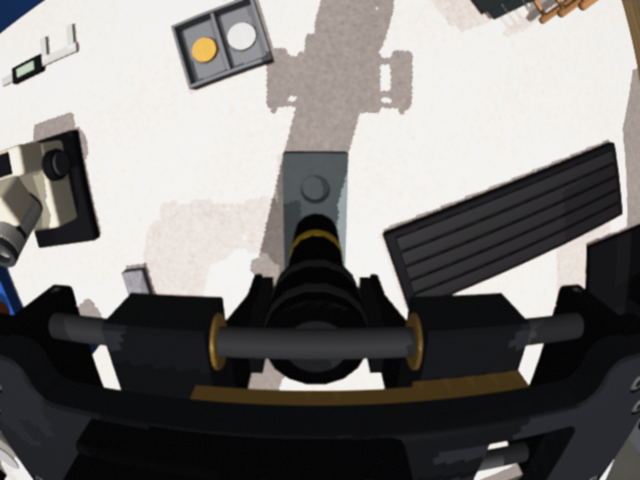

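The tube is held straight, its tip showing at about (318,215). Near the sleeve at full tilt, joint 2 gets close to its −0.3 limit, so I'll bring the tip in with less tilt and then swing about the tip.

```bash
cat >> h.py <<'E'
def tiltR(deg):
    a=rz(psi)@[-np.sin(np.radians(deg)),0,np.cos(np.radians(deg))]
    return toolR(-a,-(rz(psi)@[0,1,0])),a
def tipd(s,tip,deg,L=107):
    R,a=tiltR(deg); return delta(s,tip+L*a,R), tip+L*a
E
python3 - <<'E'
from h import *
from cell import manip
s=manip.observe()
print(tipd(s,M+20*A+[0,0,25],12))
E
```

```text
((array([ 3.4 , 40.02, -1.24]), array([ -2.48, -11.51,   6.55])), array([565.88921255,  44.38335577, 306.98230135]))
```

>>> jog_arm(
  increments=[0.5,1,0.5,0,0,0.5,3,1,3,1,0,0,1,3,1.5,6,1,0,0,1.5,3,2,9.5,1,0,0,2,3,2.5,13.5,1,0,0,2.5,3,3,17.5,1,-0.3,-1.5,3,3,3.4,21.5,1,-0.6,-3,3.5,3,3.4,25.5,1,-1,-4.5,4,3,3.4,29.5,1,-1.3,-6,4.5,3,3.4,33,0.5,-1.6,-7.5,5,3,3.4,36,0,-1.9,-9,5.5,3,3.4,38.5,-0.5,-2.2,-10.5,6,3,3.4,40,-1.2,-2.5,-11.5,6.5,3,3.4,40,-1.2,-2.5,-11.5,6.5,3,3.4,40,-1.2,-2.5,-11.5,6.5,3],
)

```text
t: 18.0
eef_pos: [564.4, 45.3, 304.4]
tcp_rot: [[0.2, 0.966, -0.163], [-0.033, -0.159, -0.987], [-0.979, 0.202, -0.0]]
force: [-0.6, -0.5, -1.6]
grip_width: 41.3
```

```bash
python3 - <<'E'
from h import *
from cell import manip,eyes
c=eyes.read_camera("wrist"); cv2.imwrite("pics/w10.png",c["img"]); np.savez("w10.npz",**c)
s=manip.observe(); print(s["t"],s["eef_pos"],s["force"],s["joints"],s["grip_width"])
np.savez("s10.npz",p=s["eef_pos"],R=s["tcp_rot"])
for t,d in((18,20),(24,17),(30,14),(30,10)): print(t,tipd(s,M+d*A,t))
E
```

```text
18.05 [564.94200253  44.15616086 304.66842121] [ 0.18481142  0.23702345 -1.44402385] [ 0.18890027 -0.02565868 -0.34781724  1.69559919  0.05844007  1.27671846
 -1.9074786 ] 41.5274566467404
18 ((array([-0.97,  0.2 , -2.56]), array([-1.05, -6.21,  0.05])), array([555.21713763,  46.15584784, 279.08355532]))
24 ((array([-1.86,  0.35, -3.22]), array([ -2.03, -12.13,   0.05])), array([546.38216208,  47.62322174, 272.47179583]))
30 ((array([-2.69,  0.49, -3.99]), array([ -3.02, -18.04,   0.05])), array([538.0175662 ,  49.01247172, 264.78907386]))
30 ((array([-2.5 ,  0.45, -4.33]), array([ -3.02, -18.04,   0.05])), array([539.99053922,  48.68478671, 261.32497224]))
```

View pics/w10.png

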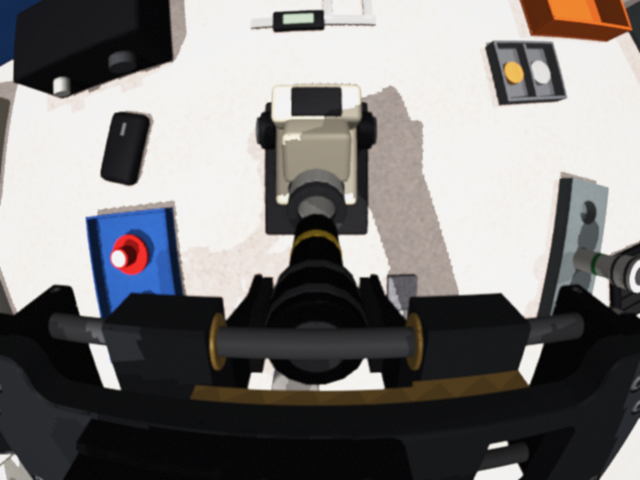

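```bash
cat > zz.py <<'E'
from h import *
import sys
def show(c,out,box,k,rings):
    im=c["img"].copy(); raw=im.copy(); th=np.linspace(0,2*np.pi,60); u=rz(psi)@[0,1,0]
    for C,ax,r,col in rings:
        v=np.cross(ax,u); q=wproj(c,C+r*(np.cos(th)[:,None]*u+np.sin(th)[:,None]*v))+[2,1]
        cv2.polylines(im,[np.round(q*16).astype(int)],True,col,1,cv2.LINE_AA,4)
    x,y,w,h=box
    o=np.hstack([cv2.resize(cv2.convertScaleAbs(I[y:y+h,x:x+w],alpha=2,beta=25),None,fx=k,fy=k,interpolation=cv2.INTER_CUBIC) for I in(im,raw)])
    cv2.imwrite(out,o)
E
python3 - <<'E'
from zz import *
c=np.load("w10.npz"); s=np.load("s10.npz")
tip=s["p"]+s["R"]@[107,0,0]; a=-s["R"][:,0]
show(c,"pics/w10z.png",(270,155,95,110),4,[(M,A,26,(0,255,0)),(M,A,16.5,(0,255,255)),(tip,a,12.5,(255,0,255)),(tip+a*9,a,16,(255,0,255))])
E
```

```text
(no output)
```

View pics/w10z.png

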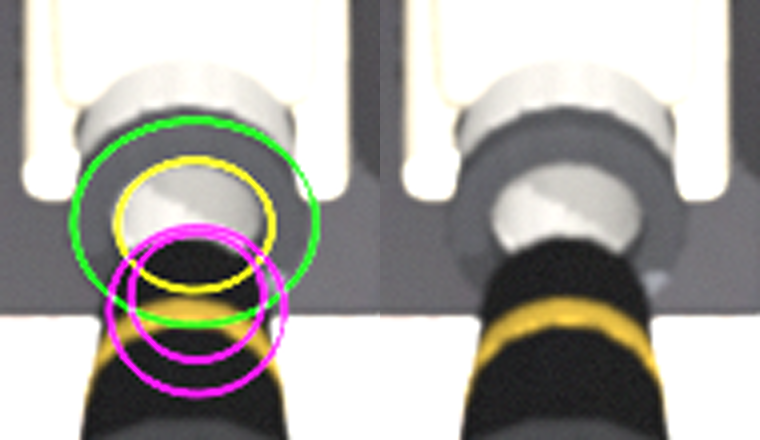

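The bore ellipse spans columns 297.5–335 (centre 316.6) and the tube tip is centred at 316.3, so they line up sideways. In height the mouth matches the prediction to about 1 mm. Next, the tilt about the tip.

>>> jog_arm(
  increments=[-0.3,0.07,-0.8,-0.4,-2,0,3,-0.6,0.14,-1.7,-0.7,-4,0,3,-1,0.2,-2.5,-1,-6.2,0,3,-1.4,0.27,-2.85,-1.5,-9,0,3,-1.85,0.35,-3.2,-2,-12.1,0,3,-1.85,0.35,-3.2,-2,-12.1,0,3],
)

```text
t: 18.65
eef_pos: [544.8, 47.0, 271.6]
tcp_rot: [[0.399, 0.902, -0.166], [-0.067, -0.152, -0.986], [-0.914, 0.405, 0.0]]
force: [-0.8, -0.6, -1.1]
grip_width: 41.2
```

```bash
python3 - <<'E'
from h import *
from cell import manip
s=manip.observe(); print(s["t"],s["eef_pos"],s["force"],s["joints"],s["grip_width"])
for t,d in((24,17),(27,15),(30,14),(30,10)): print(t,tipd(s,M+d*A,t))
E
```

```text
18.65 [544.78631858  47.01112373 271.60557509] [-0.83018339 -0.63220012 -1.09639914] [ 0.18562823 -0.2164069  -0.36685014  1.96707263  0.07729367  0.98569932
 -1.95601596] 41.213233311602046
24 ((array([0.16, 0.06, 0.09]), array([-0.01, -0.11,  0.11])), array([546.38216208,  47.62322174, 272.47179583]))
27 ((array([-0.24,  0.13, -0.33]), array([-0.5 , -3.07,  0.11])), array([542.38081233,  48.2877936 , 268.32807914]))
30 ((array([-0.68,  0.2 , -0.68]), array([-1.  , -6.02,  0.12])), array([538.0175662 ,  49.01247172, 264.78907386]))
30 ((array([-0.48,  0.17, -1.03]), array([-1.  , -6.02,  0.12])), array([539.99053922,  48.68478671, 261.32497224]))
```

>>> jog_arm(
  increments=[0,0.1,-0.2,-0.3,-1.5,0.1,3,-0.1,0.12,-0.4,-0.5,-3,0.1,3,-0.3,0.14,-0.7,-0.8,-4.5,0.1,3,-0.48,0.17,-1,-1,-6,0.1,3,-0.48,0.17,-1,-1,-6,0.1,3,-0.48,0.17,-1,-1,-6,0.1,3],
)

```text
t: 19.25
eef_pos: [542.5, 49.3, 263.3]
tcp_rot: [[0.494, 0.854, -0.163], [-0.081, -0.142, -0.987], [-0.866, 0.501, -0.001]]
force: [0.0, -0.1, -0.8]
grip_width: 41.4
```

```bash
python3 - <<'E'
from zz import *
from cell import manip,eyes
c=eyes.read_camera("wrist"); np.savez("w11.npz",**c)
s=manip.observe(); print(s["t"],s["eef_pos"],s["force"],s["joints"],s["grip_width"])
for t,d in((30,10),(30,0)): print(t,tipd(s,M+d*A,t))
R=s["tcp_rot"];tip=s["eef_pos"]+R@[107,0,0]; a=-R[:,0]
print("tip rel sleeve: axial",(tip-M)@A,"u",(tip-M)@(rz(psi)@[0,1,0]),"v",(tip-M)@np.cross(A,rz(psi)@[0,1,0]))
show(c,"pics/w11z.png",(270,155,95,110),4,[(M,A,26,(0,255,0)),(M,A,16.5,(0,255,255)),(tip,a,12.5,(255,0,255)),(tip+a*9,a,16,(255,0,255))])
cv2.imwrite("pics/w11s.png",eyes.read_camera("scene")["img"][150:300,250:450].repeat(4,0).repeat(4,1))
E
```

```text
19.3 [542.64323495  49.3869517  263.46993292] [ 0.87228341 -0.08824183 -0.92463597] [ 0.16168506 -0.28989295 -0.36795827  2.07240055  0.11125999  0.85234129
 -2.00566038] 41.46148305629912
30 ((array([-0.27, -0.07, -0.21]), array([-0.08,  0.09, -0.03])), array([539.99053922,  48.68478671, 261.32497224]))
30 ((array([ 0.23, -0.15, -1.08]), array([-0.08,  0.09, -0.03])), array([544.92297176,  47.86557417, 252.6647182 ]))
tip rel sleeve: axial 10.606934803933783 u 1.3049750371246638 v -3.3845811627623013
```

View pics/w11z.png

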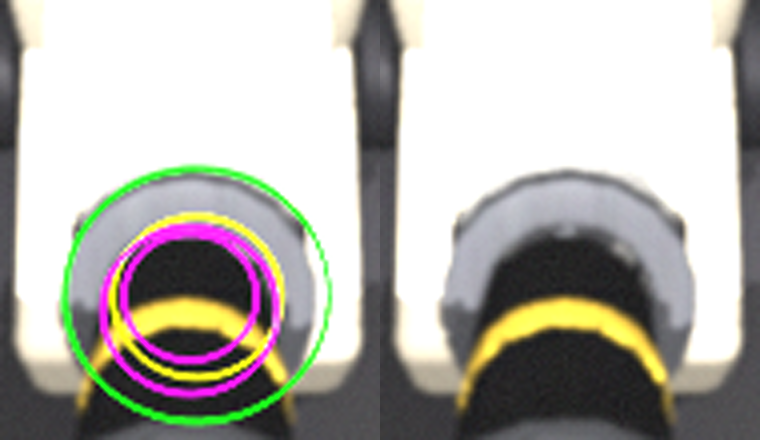

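View pics/w11s.png

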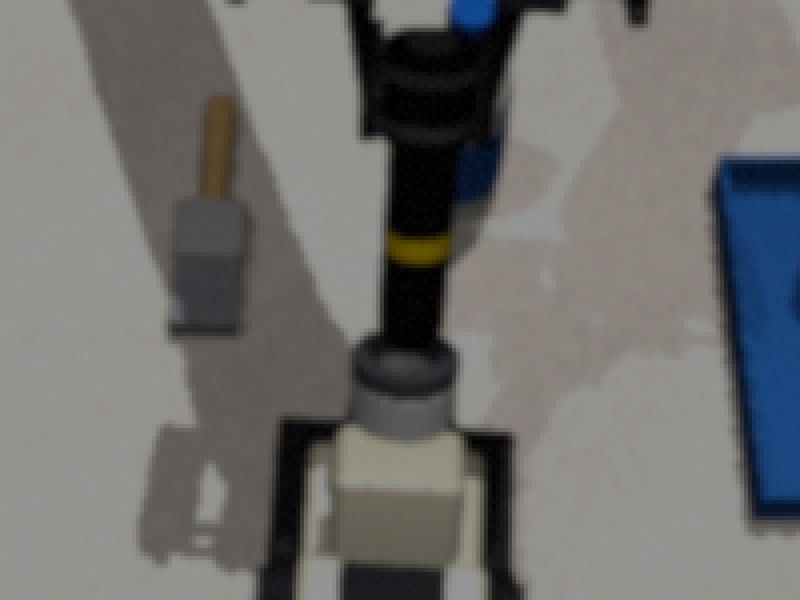

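Through the wrist view the tip sits about 3 mm too far over the mouth's far side, and joint 2 held the pose short. I'll move down to 4 mm above the mouth, which frees joint 2, correct there and look again.

>>> jog_arm(
  increments=[-0.1,-0.08,-0.4,0,0,0,3,0,-0.1,-0.7,0,0.1,0,3,0.03,-0.12,-0.73,0,0.1,0,3,0.03,-0.12,-0.73,0,0.1,0,3,0.03,-0.12,-0.73,0,0.1,0,3],
)

```text
t: 19.85
eef_pos: [542.2, 48.6, 255.4]
tcp_rot: [[0.493, 0.855, -0.162], [-0.081, -0.141, -0.987], [-0.866, 0.5, -0.001]]
force: [-0.4, 0.2, -1.1]
grip_width: 41.4
```

```bash
cat > chk.py <<'E'
from zz import *
from cell import manip,eyes
import sys
n=sys.argv[1]
c=eyes.read_camera("wrist"); np.savez(n+".npz",**c)
s=manip.observe(); print(s["t"],s["eef_pos"].round(1),"F",s["force"].round(1),"along A %.1f"%(s["force"]@A),"j2",s["joints"][1].round(3),s["grip_width"].round(1))
R=s["tcp_rot"];tip=s["eef_pos"]+R@[107,0,0]; a=-R[:,0];u=rz(psi)@[0,1,0]
print("tip rel sleeve: axial %.1f u %.1f v %.1f"%((tip-M)@A,(tip-M)@u,(tip-M)@np.cross(A,u)), "rot err",delta(s,M,Rb)[1])
for d in map(float,sys.argv[2:]): print(d,tipd(s,M+d*A,30)[0])
show(c,"pics/"+n+"z.png",(270,155,95,110),4,[(M,A,26,(0,255,0)),(M,A,16.5,(0,255,255)),(tip,a,12.5,(255,0,255)),(tip+a*9,a,16,(255,0,255))])
E
python3 chk.py w12 3 0 -10
```

```text
Traceback (most recent call last):
  File "chk.py", line 6, in <module>
    s=manip.observe(); print(s["t"],s["eef_pos"].round(1),"F",s["force"].round(1),"along A %.1f"%(s["force"]@A),"j2",s["joints"][1].round(3),s["grip_width"].round(1))
                                                                                                                                             ^^^^^^^^^^^^^^^^^^^^^
AttributeError: 'float' object has no attribute 'round'
```

```bash
sed -i 's/s\["grip_width"\].round(1)/round(s["grip_width"],1)/' chk.py
python3 chk.py w12 3 0 -10
```

```text
19.95 [542.2  48.7 255.5] F [ 1.2  0.2 -1.4] along A -1.8 j2 -0.285 41.7
tip rel sleeve: axial 3.9 u 0.5 v 1.0 rot err [-0.04  0.01 -0.09]
3.0 (array([ 0.12, -0.05, -0.03]), array([-0.04,  0.01, -0.09]))
0.0 (array([ 0.27, -0.08, -0.29]), array([-0.04,  0.01, -0.09]))
-10.0 (array([ 0.76, -0.16, -1.15]), array([-0.04,  0.01, -0.09]))
```

View pics/w12z.png

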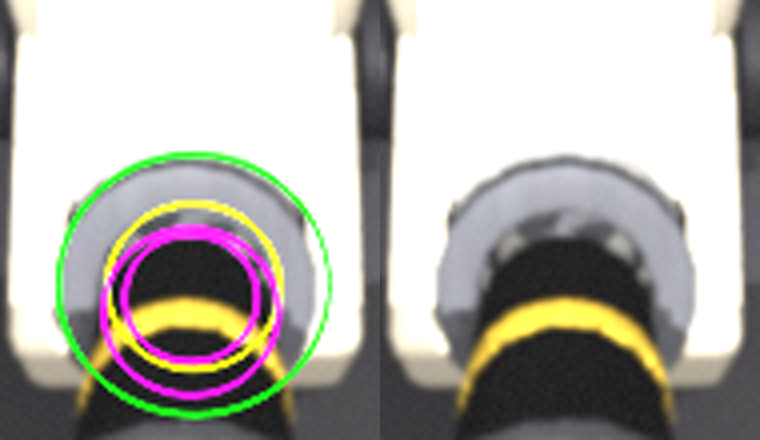

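The tip now sits inside the bore outline, aligned to within about 1 mm. I'll advance along the axis slowly.

>>> jog_arm(
  increments=[0.15,-0.02,-0.26,0,0,0,3,0.25,-0.04,-0.43,0,0,0,3,0.35,-0.06,-0.6,0,0,0,3,0.44,-0.07,-0.78,0,0,0,3,0.54,-0.09,-0.95,0,0,0,3,0.64,-0.11,-1.13,0,0,0,3,0.69,-0.115,-1.21,0,0,0,3,0.69,-0.115,-1.21,0,0,0,3],
)

```text
t: 20.75
eef_pos: [549.0, 47.4, 243.0]
tcp_rot: [[0.493, 0.855, -0.162], [-0.081, -0.141, -0.987], [-0.866, 0.499, -0.001]]
force: [0.6, 0.8, -1.4]
grip_width: 41.6
```

```bash
python3 chk.py w13 -25 -35
```

```text
20.8 [549.   47.4 243.2] F [ 0.5 -0.1 -1.3] along A -1.4 j2 -0.261 41.6
tip rel sleeve: axial -10.3 u 0.4 v 1.2 rot err [-0.04 -0.01 -0.09]
-25.0 (array([ 0.82, -0.16, -1.22]), array([-0.04, -0.01, -0.09]))
-35.0 (array([ 1.31, -0.24, -2.09]), array([-0.04, -0.01, -0.09]))
```

View pics/w13z.png

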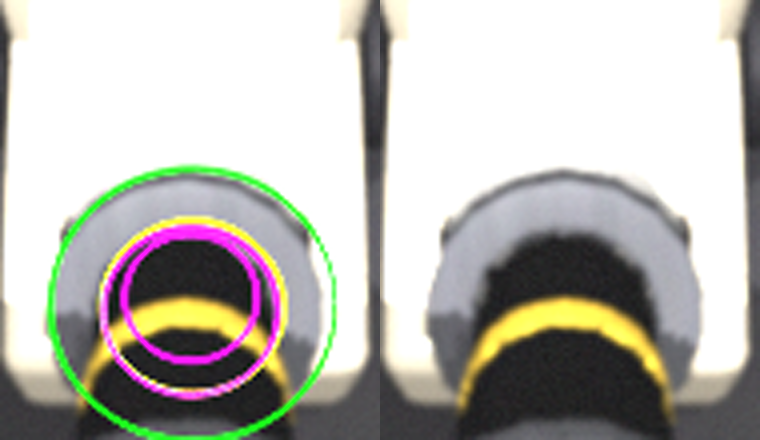

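The tip has entered with no contact force. Advancing another 15 mm.

>>> jog_arm(
  increments=[0.1,-0.016,-0.17,0,0,0,3,0.2,-0.03,-0.35,0,0,0,3,0.3,-0.05,-0.52,0,0,0,3,0.39,-0.065,-0.7,0,0,0,3],
)

```text
t: 21.2
eef_pos: [553.0, 46.8, 236.1]
tcp_rot: [[0.493, 0.855, -0.162], [-0.081, -0.141, -0.987], [-0.866, 0.5, -0.001]]
force: [-0.3, 0.4, -1.9]
grip_width: 41.6
```

>>> jog_arm(
  increments=[0.1,-0.016,-0.17,0,0,0,3,0.2,-0.03,-0.35,0,0,0,3,0.3,-0.05,-0.52,0,0,0,3,0.3,-0.05,-0.52,0,0,0,3],
)

```text
t: 21.6
eef_pos: [555.9, 46.2, 230.7]
tcp_rot: [[0.493, 0.855, -0.162], [-0.081, -0.141, -0.987], [-0.866, 0.499, -0.001]]
force: [1.3, 0.1, -1.6]
grip_width: 41.6
```

```bash
python3 chk.py w14 -35
```

```text
21.65 [555.9  46.3 230.9] F [-0.5  0.4 -2.2] along A -1.6 j2 -0.235 41.3
tip rel sleeve: axial -24.4 u 0.4 v 1.3 rot err [-0.05 -0.02 -0.08]
-35.0 (array([ 0.63, -0.13, -0.85]), array([-0.05, -0.02, -0.08]))
```

View pics/w14z.png

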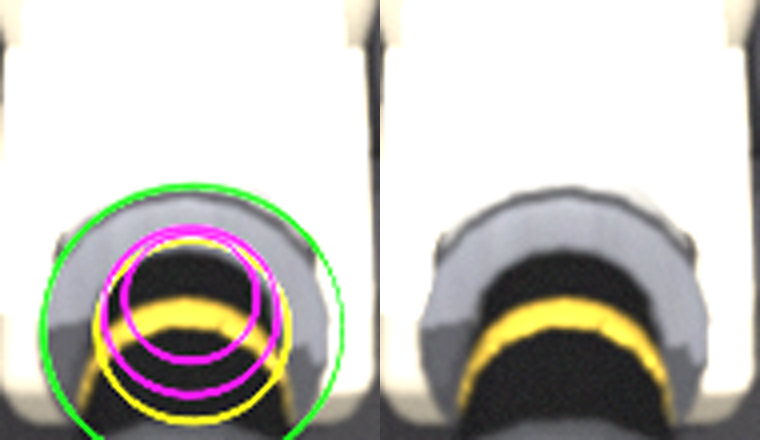

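The tube is sliding in freely with almost no side force. Now to the pads and through them.

>>> jog_arm(
  increments=[0.15,-0.025,-0.26,0,0,0,3,0.3,-0.05,-0.52,0,0,0,3,0.45,-0.075,-0.78,0,0,0,3,0.59,-0.1,-1.04,0,0,0,3,0.69,-0.115,-1.21,0,0,0,3],
)

```text
t: 22.15
eef_pos: [562.9, 45.1, 218.5]
tcp_rot: [[0.493, 0.855, -0.162], [-0.081, -0.141, -0.987], [-0.866, 0.499, -0.001]]
force: [0.4, 0.3, -1.5]
grip_width: 41.3
```

>>> jog_arm(
  increments=[0.1,-0.016,-0.17,0,0,0,3,0.2,-0.03,-0.35,0,0,0,3,0.3,-0.05,-0.52,0,0,0,3,0.39,-0.065,-0.7,0,0,0,3],
)

```text
t: 22.55
eef_pos: [567.1, 44.7, 213.1]
tcp_rot: [[0.494, 0.854, -0.162], [-0.081, -0.141, -0.987], [-0.866, 0.501, -0.001]]
force: [-4.3, -0.0, 4.0]
grip_width: 41.4
```

```bash
python3 chk.py w15 -55
```

```text
22.6 [567.1  44.6 212.6] F [-0.7  0.2 -0.3] along A 0.1 j2 -0.193 41.4
tip rel sleeve: axial -45.9 u 0.6 v 0.5 rot err [-0.03  0.05 -0.09]
-55.0 (array([ 0.49, -0.13, -0.75]), array([-0.03,  0.05, -0.09]))
```

View pics/w15z.png

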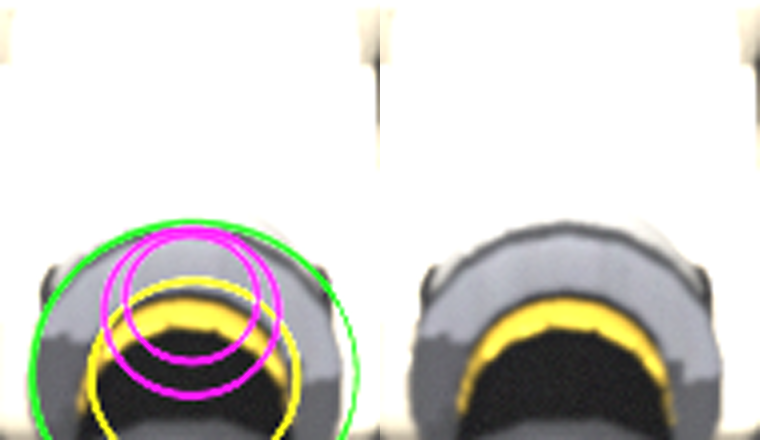

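The pads have engaged (about 6 N), and the band's lower edge is about 3 mm above the mouth. About 8.5 mm to go.

>>> jog_arm(
  increments=[0.1,-0.016,-0.17,0,0,0,3,0.2,-0.03,-0.35,0,0,0,3,0.3,-0.05,-0.52,0,0,0,3,0.42,-0.07,-0.74,0,0,0,3,0.42,-0.07,-0.74,0,0,0,3],
)

```text
t: 23.1
eef_pos: [571.4, 43.8, 204.3]
tcp_rot: [[0.494, 0.854, -0.162], [-0.08, -0.141, -0.987], [-0.866, 0.5, -0.001]]
force: [0.2, 0.4, -0.4]
grip_width: 41.6
```

```bash
python3 chk.py w16 -55; python3 - <<'E'
from cell import eyes
import cv2
cv2.imwrite("pics/s16.png",cv2.resize(eyes.read_camera("scene")["img"][180:280,300:400],None,fx=6,fy=6,interpolation=cv2.INTER_CUBIC))
E
```

```text
23.15 [571.4  43.8 204.3] F [ 0.7  0.5 -1. ] along A -1.2 j2 -0.175 41.2
tip rel sleeve: axial -55.2 u 0.5 v 0.9 rot err [-0.06  0.04 -0.1 ]
-55.0 (array([ 0.06, -0.04,  0.07]), array([-0.06,  0.04, -0.1 ]))
```

View pics/w16z.png

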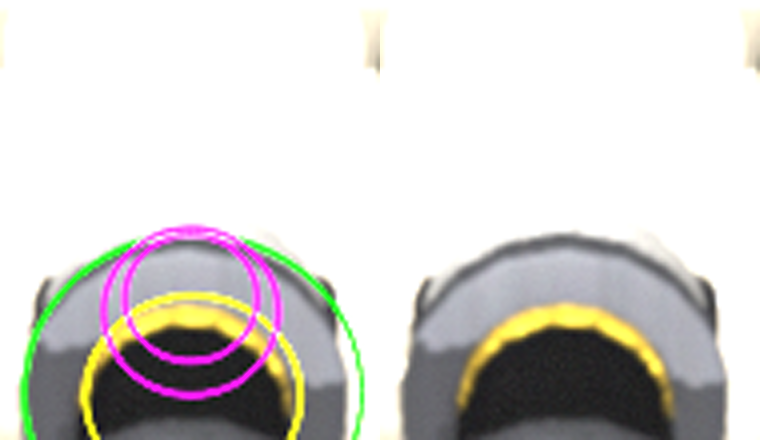

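View pics/s16.png

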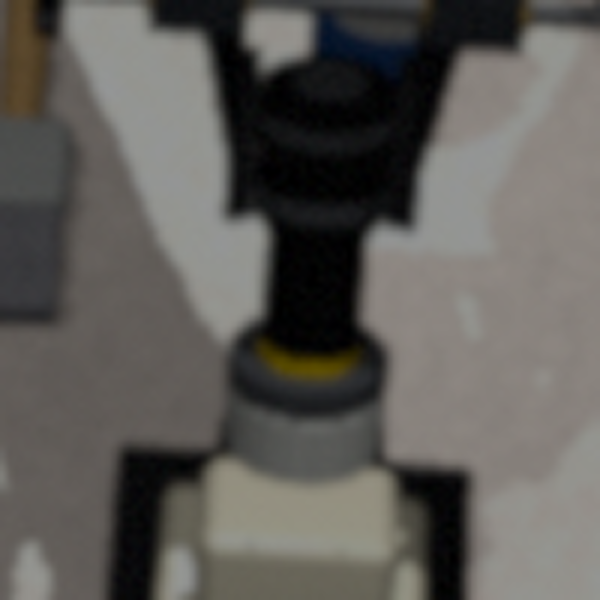

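```bash
python3 - <<'E'
from h import *
c=np.load("w16.npz"); u=rz(psi)@[0,1,0]; v=np.cross(A,u)
for d in (-5,0,5,10): print(d,wproj(c,M+d*A-16*v).round(1))
print(wproj(c,M-16.5*v))
i=c["img"][220:245,312:322].astype(int).mean(1); print(np.c_[np.arange(220,245),i.round()].astype(int).tolist())
c=np.load("w14.npz"); i=c["img"][215:245,312:322].astype(int).mean(1); print(np.c_[np.arange(215,245),i.round()].astype(int).tolist())
E
```

```text
-5 [315.8 225.8]
0 [315.8 228.2]
5 [315.8 230.7]
10 [315.8 233.3]
[315.78228364 227.43040442]
[[220, 91, 87, 86], [221, 89, 84, 84], [222, 87, 82, 82], [223, 87, 82, 82], [224, 86, 81, 81], [225, 85, 80, 80], [226, 84, 79, 79], [227, 83, 78, 78], [228, 82, 76, 77], [229, 80, 76, 76], [230, 71, 79, 84], [231, 54, 93, 108], [232, 40, 110, 133], [233, 35, 123, 149], [234, 38, 136, 162], [235, 36, 127, 150], [236, 20, 75, 90], [237, 8, 22, 27], [238, 5, 5, 5], [239, 6, 5, 5], [240, 5, 5, 5], [241, 5, 5, 5], [242, 5, 5, 5], [243, 6, 5, 6], [244, 6, 6, 6]]
[[215, 79, 74, 74], [216, 67, 63, 63], [217, 45, 43, 43], [218, 22, 20, 20], [219, 8, 7, 8], [220, 5, 4, 5], [221, 5, 5, 5], [222, 6, 6, 6], [223, 5, 5, 5], [224, 6, 6, 6], [225, 6, 6, 6], [226, 5, 4, 5], [227, 5, 4, 4], [228, 6, 13, 16], [229, 13, 44, 55], [230, 23, 84, 104], [231, 30, 109, 135], [232, 33, 119, 146], [233, 35, 125, 152], [234, 38, 136, 163], [235, 36, 129, 154], [236, 24, 86, 103], [237, 10, 34, 40], [238, 5, 8, 9], [239, 5, 4, 4], [240, 5, 5, 5], [241, 6, 5, 5], [242, 5, 5, 6], [243, 5, 5, 5], [244, 6, 6, 6]]
```

>>> jog_arm(
  increments=[0.05,-0.01,-0.09,0,0,0,3,0.06,-0.01,-0.1,0,0,0,3,0.06,-0.01,-0.1,0,0,0,3],
)

```text
t: 23.5
eef_pos: [571.7, 43.8, 203.8]
tcp_rot: [[0.494, 0.854, -0.162], [-0.08, -0.141, -0.987], [-0.866, 0.5, -0.001]]
force: [-0.7, 0.0, 2.6]
grip_width: 41.6
```

```bash
python3 chk.py w17 -55; python3 - <<'E'
from h import *
c=np.load("w17.npz")
i=c["img"][226:240,312:322].astype(int).mean(1); print(np.c_[np.arange(226,240),i.round()].astype(int).tolist())
E
```

```text
23.55 [571.7  43.8 203.8] F [-0.5 -0.4  1.5] along A 1.5 j2 -0.174 41.7
tip rel sleeve: axial -55.9 u 0.6 v 0.9 rot err [-0.05  0.02 -0.09]
-55.0 (array([ 0.03, -0.04,  0.12]), array([-0.05,  0.02, -0.09]))
[[226, 84, 79, 79], [227, 84, 78, 78], [228, 83, 77, 77], [229, 80, 75, 76], [230, 73, 74, 77], [231, 59, 83, 94], [232, 43, 102, 122], [233, 36, 122, 148], [234, 39, 139, 165], [235, 36, 131, 154], [236, 21, 78, 94], [237, 9, 25, 29], [238, 6, 5, 6], [239, 5, 5, 4]]
```

By the readings the depth is 55.9, and by the visible band it is 54–55, so the mouth is within the band. Releasing.

>>> jog_arm(
  increments=[0,0,0,0,0,0,4.6,0,0,0,0,0,0,5.5,0,0,0,0,0,0,7,0,0,0,0,0,0,8.7,0,0,0,0,0,0,8.7,0,0,0,0,0,0,8.7,0,0,0,0,0,0,8.7],
)

```text
t: 24.25
eef_pos: [571.5, 43.7, 203.6]
tcp_rot: [[0.493, 0.855, -0.162], [-0.081, -0.141, -0.987], [-0.866, 0.5, -0.001]]
force: [0.9, -0.3, -0.2]
grip_width: 83.4
```

>>> jog_arm(
  increments=[-0.25,0.04,0.43,0,0,0,8.7,-0.75,0.12,1.3,0,0,0,8.7,-1.25,0.2,2.17,0,0,0,8.7,-1.75,0.29,3.03,0,0,0,8.7,-2.25,0.37,3.9,0,0,0,8.7,-2.6,0.43,4.5,0,0,0,8.7,-2.6,0.43,4.5,0,0,0,8.7],
)

```text
t: 24.95
eef_pos: [545.8, 48.3, 250.3]
tcp_rot: [[0.496, 0.853, -0.162], [-0.08, -0.141, -0.987], [-0.865, 0.502, -0.001]]
force: [0.5, 0.0, 0.3]
grip_width: 86.6
```

```bash
python3 chk.py w18 0; python3 - <<'E'
from cell import eyes
import cv2
cv2.imwrite("pics/w18.png",eyes.read_camera("wrist")["img"])
E
```

```text
25.0 [545.7  48.2 249.4] F [ 1.  -0.1 -0.7] along A -1.1 j2 -0.273 86.8
tip rel sleeve: axial -3.2 u 0.6 v 0.9 rot err [-0.04  0.08 -0.1 ]
0.0 (array([-0.07, -0.03,  0.32]), array([-0.04,  0.08, -0.1 ]))
```

View pics/w18.png

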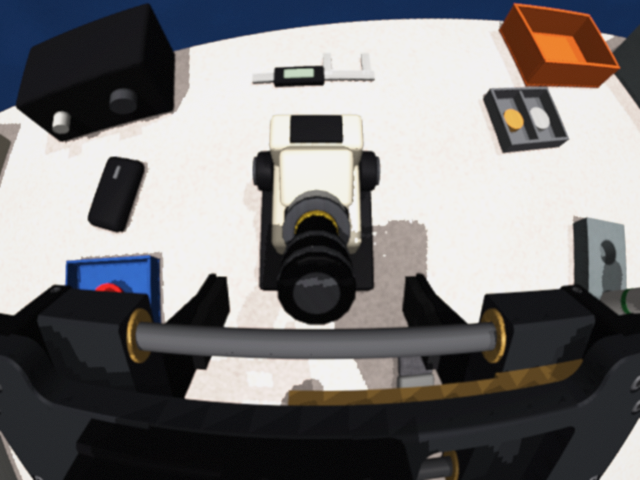

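The tube stays in the sleeve, with the band at the mouth (318,222) and clear of the fingers. Backing away upward while untilting.

>>> jog_arm(
  increments=[0,0,1,0.4,2.5,0,8.7,0,0,2.5,0.9,5.5,0,8.7,0,0,4.5,1.5,9,0,8.7,0,0,7,2,12,0,8.7,0,0,9.5,2.5,15,0,8.7,0,-3,11,3,18,0,8.7,0,-7,12,3,18,0,8.7,0,-11,12,3,18,0,8.7,0,-15,12,3,18,0,8.7,0,-18,12,3,18,0,8.7,0,-18,12,3,18,0,8.7,0,-18,12,3,18,0,8.7],
)

```text
t: 26.25
eef_pos: [545.4, -132.5, 367.6]
tcp_rot: [[0.199, 0.966, -0.164], [-0.031, -0.161, -0.986], [-0.979, 0.202, -0.002]]
force: [0.5, 1.0, 0.3]
grip_width: 87.1
```

```bash
python3 - <<'E'
from h import *
from cell import manip,eyes
s=manip.observe(); print(s["t"],s["eef_pos"],s["force"],s["joints"].round(3))
S=eyes.read_camera("scene")["img"];T=eyes.read_camera("top")["img"];W=eyes.read_camera("wrist")["img"]
cv2.imwrite("pics/s19.png",S);cv2.imwrite("pics/t19.png",T);cv2.imwrite("pics/w19.png",W)
cv2.imwrite("pics/s19z.png",cv2.convertScaleAbs(cv2.resize(S[190:270,310:400],None,fx=7,fy=7,interpolation=cv2.INTER_CUBIC),alpha=1.8))
E
```

```text
26.25 [ 545.44515466 -132.51317948  367.56857359] [0.47546239 0.99599403 0.3076516 ] [ 0.306 -0.053 -0.104  1.6   -0.015  1.391 -1.533]
```

View pics/s19.png

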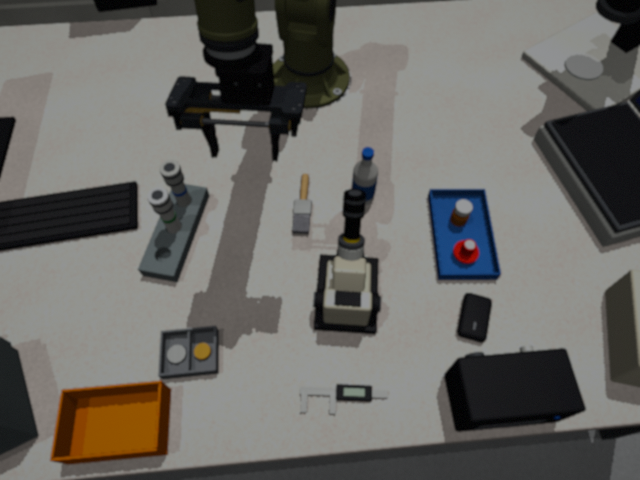

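View pics/s19z.png

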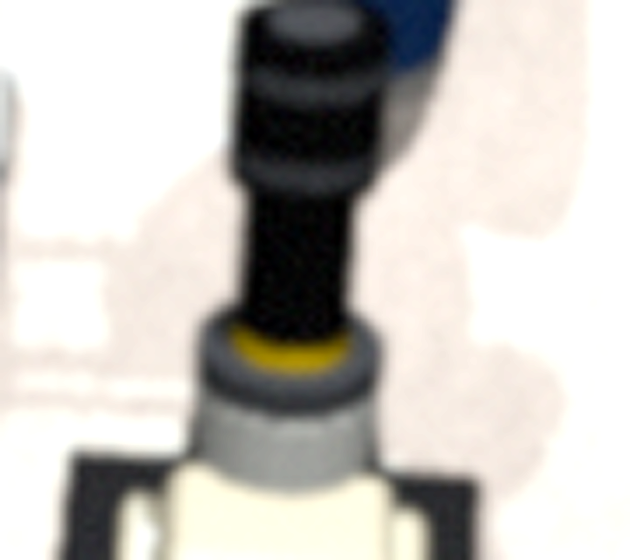

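View pics/w19.png

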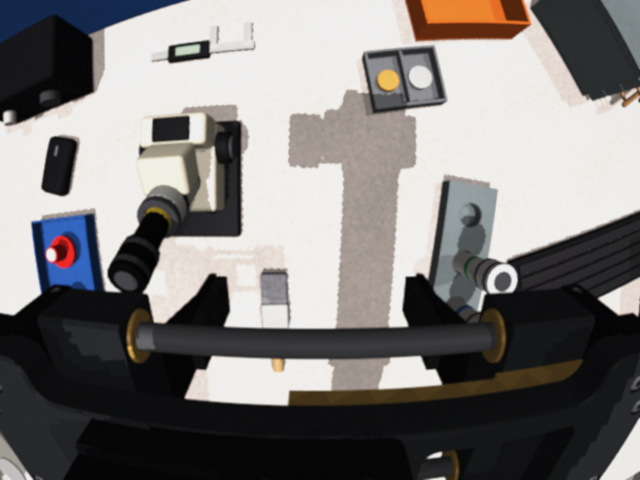

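As a last check on the depth, I'll take the head-top centre from both fixed cameras: M + (150 − depth)·A.

```bash
python3 - <<'E'
from h import *
T=cv2.imread("pics/t19.png"); cv2.imwrite("pics/t19z.png",cv2.convertScaleAbs(cv2.resize(T[180:260,260:340],None,fx=7,fy=7,interpolation=cv2.INTER_CUBIC),alpha=2.2,beta=15))
for d in (50,55,60):
    X=M+(150-d)*A+1.5*(rz(psi)@[0,1,0]); print(d,proj("scene",X),proj("top",X))
E
```

```text
50 [355.3554153  191.12381722] [291.5828417  239.36533346]
55 [355.15984918 193.6206403 ] [291.8321318  238.33532314]
60 [354.96538913 196.10334207] [292.07937279 237.31377927]
```

View pics/t19z.png

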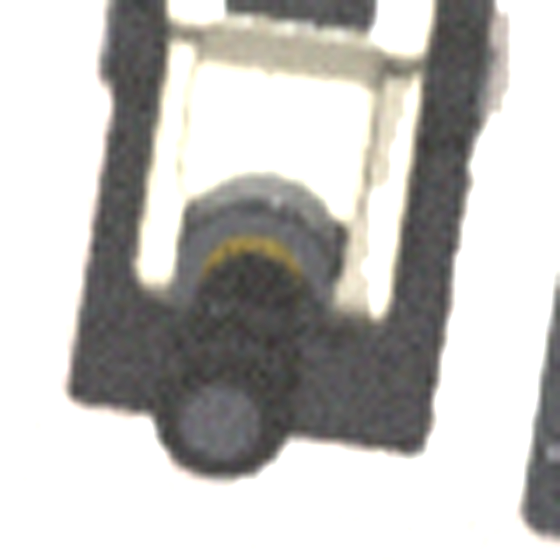

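```bash
python3 -c "
from cell import job_done
print(job_done())"
```

```text
the job is handed in; nothing more can be done
None
```

I took the cap off first and set it upright in the blue tray, beside the jar. Then I slid the black tube down the sleeve until the mouth lay within the yellow band, and let go. The job was handed in at about 26 s of the 61 s allowed.

**Depth (50–60 mm puts the mouth in the band):**

| Measure | Depth of tip below mouth |
|---|---|
| Tool position | 55.9 mm |
| Visible width of the band, wrist camera | about 52–56 mm |
| Head top in the scene camera | about 53 mm |
| Head top in the top camera | about 48–52 mm |

The top camera disagrees slightly, but it gives only about 0.2 px per mm here. The band's upper edge is visible above the mouth in every view.

**Last pictures:** the tube held still after release, the cap stands clear of the jar, and the spare tubes, jar, bottle and brush look unmoved. The gripper is open and well clear of everything.

**Forces:** the largest I read were about 6 N setting the cap down and about 6 N when the tube met the pads. The wrist force stayed under 10 N in every reading, though I only read it at the end of each move.

**Joint limit:** joint 2 once read −0.3003 against its −0.3 limit during the first approach. I then kept it inside the limit; the lowest reading was about −0.29.

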